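# Clear the spacer boards and spring the drill case open through its release hole

### The arm

A 7-joint arm with a two-finger parallel gripper is mounted at the origin on a cart in front of the work surface, level with it; the furniture and walls round the work are solid. World frame = base frame: x ahead of the robot, y to its left, z up, the work surface at z = 0. Lengths are in m, angles in degrees, forces in N, time in s.
With the tool pointing down it reaches from about 0.425 to 0.975 m from the base axis. Payload 16.7 kg.
Tool frame: the origin (TCP) lies on the centre line of the jaws, within the pads' length; the fingertips stand 25 mm ahead of it and the grasp point (between the pads) lies 6 mm ahead of it; z points along the fingers, y is the direction in which the jaws open and shut (so a half turn about z gives the same grasp; the last joint's range is limited). The gripper opens to 85 mm and grips with 20 to 120 N. Pads are 22 mm wide; open, the fingers measure 114 mm over their backs; the gripper's body (76 mm by 85 mm) begins 54 mm behind the grasp point. The pads swing forward as they close: fully open they stand 13 mm farther back than shut.
Start: joints at [66.377, 24.414, 4.234, 92.017, -1.954, 63.644, -3.845], TCP at [0.175, -0.652, 0.256] pointing down, gripper open.
Joint ranges: [-163.25, 163.25], [-28.42, 122.38], [-70.27, 78.77], [12.13, 141.07], [-58.53, 238.53], [9.26, 117.41], [-156.51, 156.51]. Speed limits (degrees/s): [108.29, 108.29, 136.94, 136.94, 172.46, 172.46, 172.46].

### API

Orientations are given as [roll, pitch, yaw] about the fixed x, y, z axes, in that order (R = Rz(yaw) Ry(pitch) Rx(roll)).
In Python, from plant import state, snapshot, camera_params, hand_in gives the robot as it stands.
- The arm moves only by the shell command python3 -m jog 'ROWS' [FORCE]. ROWS is JSON, a list of rows, each an object of numbers: "jaw": the opening, from 0 (shut) to 1 (fully open); "tx", "ty", "tz": the shift along the tool's x, y, z in m; "yaw": the turn about the tool's z in rad. In form: [{"jaw": .., "tx": .., "ty": .., "tz": .., "yaw": ..}, ...]. A call has exactly 8 rows; each row shifts and turns the pose as measured when the row begins, along the tool's axes as they then stand; what a row does not reach is not made up. A row lasts 1/8 s, in which the tool goes at most 62.5 mm and 10.7 degrees, less where a joint would pass 70% of its speed; a pose out of reach is approached as far as the arm can. A call with a gripper value outside its range is refused whole. The fingers move at their own pace and stop on an object; FORCE is the grip in N (left out, the last holds). Time passes only in rows, so rows that do not move let the fingers close, or fill a call up. It gives the time, the measured TCP pose, the force and the opening at its end, in the units of the state.
- state(): the state, without advancing time (a new reading comes with each control period).
- snapshot(name): name is "scene" or "top" or "wrist"; returns the picture (400x640x3 uint8, red, green, blue); there is no depth.
- camera_params(name): a dict with "intrinsics" (3x3 intrinsics, pixels), "k1" (the pictures are not rectified: a ray, as slopes to the right and down, at radius r is drawn at 1 + k1 r^2 times it, then the intrinsics apply), "R" (3x3) and "t" (3): a world point X has camera coordinates R X + t. Camera axes: x right, y down, z forward; pixel columns grow to the right and rows downward; lengths in m; the calibration is good to about 2 mm. A picture is of the moment at which its call begins: read the wrist's pose just before it. camera_params takes no time and is no camera call; for the wrist camera it gives the pose at the moment of the call.
- hand_in(): hands the job in, once; it reports no verdict.
The state is a dict: "clock": time; "joint_positions": joint angles; "dq": joint speeds; "effort": joint torques, N m; "tool_pos": TCP position; "orientation": TCP orientation; "wrist_force": force on the tool from outside, world axes, zero at the start; "ft_torque": the same for the moment, N m; "finger_gap": finger opening in m.
Only numpy, scipy, OpenCV 4.12 (cv2) and the standard library are available. Lean on these libraries where they do the work, as an engineer would, in place of code of your own. Each camera call takes 0.05 s, during which the arm holds its last target.

### The job

Lift the two plywood spacer boards off the lid of the drill-bit case and pile them neatly, one squarely on the other, flat on the rubber mat. Then pick up the screwdriver and push its blade straight in through the small round hole in the front of the case until the hidden spring catch lets go and the lid springs fully open. Lay the screwdriver back down on the bench, and leave the tape measure, the tin, the pliers and the sanding block where they are.

Things in the scene. Friction and masses are not known exactly. Their poses are not given: they have to be found in the camera images.
- case: grey painted drill-bit case with a sheet-aluminium lid, fixed to the bench: 150 mm deep (its x), 200 mm wide (its y), 108 mm high without the lid. Origin at the centre of its underside; +x points from its front face to its back, z up. The lid is a 154 x 206 x 10 mm plate, hinged along the back edge; its top, closed, is 118 mm over the bench.
- hole (a point): centre of the round access hole, 24 mm across, in a square steel escutcheon on the middle of the case's front face, 65 mm above the bench, at the outer face (78 mm from the case's centre). Its x axis points straight into the case. Unseen behind it, 28 mm in from this point, stands the flat steel plate of the spring catch, 36 x 36 mm, square to the hole's axis.
- catch (a joint): travel of the hidden catch into the case (along the case's +x), m: 0 at rest, 0.012 at its stop. It springs back; it pushes back with about 3 N at first, 5 N at 7 mm and 7 N at the stop. The lid is let go at about 7 to 8 mm.
- lid (a joint): angle of the lid, rad: 0 shut (up to 0.02 of play on the catch), 1.35 fully open (front edge up and back). Once let go, and with nothing lying on it, it rises by its own spring within about 2 s and stays open.
- lid_front (a point): middle of the top front edge of the lid.
- board_upper: plywood spacer board 150 (its x) x 50 (its y) x 15 mm (z), 0.1 kg, lying crookedly on top of the lower board at the start. Origin at the centre of its underside.
- board_lower: a second board of the same size, lying flat on the lid under the upper one, roughly along the case's width. Origin at the centre of its underside.
- mat: black rubber mat 200 (its x) x 110 (its y) x 3 mm, fixed on the bench to one side in front of the case (either side). Origin at the centre of its underside.
- screwdriver: the only screwdriver in reach (red handle), 220 mm long, 0.09 kg, lying on the bench on the other side from the mat, blade pointing roughly away from the robot. Its own -y points to the blade's tip. Origin midway along its length, close to the bench. It rests on its handle, the axis about level: about 14 mm over the bench at mid handle, 11 mm at the tip.
- blade_tip (a point): end of the blade, on its axis. The round blade is 8 mm thick and runs from here 119 mm back to the handle.
- handle_mid (a point): centre of the handle, on its axis, 165 mm behind the tip. The handle is a round barrel, 101 mm long and 28 mm thick.
- tape_measure: yellow tape measure 40 x 80 x 66 mm, a bystander standing on the bench; origin at the centre of its underside.
- tin: round tin, 57 mm across and 72 mm high, a bystander; origin at the centre of its underside.
- pliers: pliers 48 x 191 x 15 mm, a bystander; origin at the centre of the underside.
- sand_block: brown sanding block 65 x 100 x 28 mm, a bystander; origin at the centre of its underside.
Mind the look-alikes: they are no part of the job. Leave any pink look-alike of the board_upper alone.

How it is judged (in metres and radians):
On the way, in this order (a step that is already met when the one before it is completed fails the run):
1. both boards lie piled on the mat, the lid still shut (horizontal distance between board_upper and board_lower below 0.02 m and angle between the x axis of board_upper and the x axis of board_lower, either way round below 0.26 rad and horizontal distance between board_upper and mat below 0.05 m and height (world z) of each of board_upper, board_lower below 0.024 m and value of joint lid below 0.08 rad), for 0.2 s.
2. the catch is pushed in by the screwdriver's blade through the hole (value of joint catch above 0.006 m and x of blade_tip in the frame of hole above 0.02 m and contact force between screwdriver and catch above 0.5 N), for 0.05 s.
At the end, for the whole second after the job is handed in: Lid over 1.2 rad open. Boards flat on the mat, one on the other (either order), centres within 20 mm, parallel within 15 degrees, the pile's centre within 50 mm of the mat's. Screwdriver lying on the bench (handle centre below 30 mm, tip below 25 mm). All released and at rest (value of joint lid above 1.2 rad and horizontal distance between board_upper and board_lower below 0.02 m and angle between the x axis of board_upper and the x axis of board_lower, either way round below 0.26 rad and horizontal distance between board_upper and mat below 0.05 m and angle between each of board_upper, board_lower's own z axis and vertical below 0.1 rad and height (world z) of each of board_upper, board_lower below 0.024 m and height (world z) of blade_tip below 0.025 m and height (world z) of handle_mid below 0.03 m and linear speed of each of screwdriver, board_upper, board_lower below 0.02 m/s); the robot touches nothing.
It fails at once if a bystander (tape measure, tin, pliers, sanding block) is shifted by more than 40 mm (distance of any of tape_measure, tin, pliers, sand_block from where it was at the start of the episode above 0.04 m).
It also fails if it takes over 72 s, if anything falls off the work surface, if the arm or the gripper's body presses on something with over 40 N, if the wrist force passes 120 N, or if a joint passes its speed limit or range.

## Working session

There is one attempt and no reset: what is moved stays moved. The work goes in short steps, Python scripts to look and compute and a shell command to move; the robot and the scene stay as the last step left them, time stands still between calls to the robot, and variables do not carry over. Pictures are saved under pics/ and viewed, and the job is handed in when it is done.

```bash
ls; mkdir -p pics
python3 - <<'E'
from plant import *
import cv2
print(state())
for n in("scene","top","wrist"):
    p=camera_params(n);print(n,p)
    cv2.imwrite(f"pics/{n}0.png",snapshot(n)[:,:,::-1])
E
```

```text
pics
{'clock': 0.0, 'joint_positions': array([66.37744001, 24.44973773,  4.22917048, 92.05224421, -1.95339384,
       63.64371354, -3.84409028]), 'dq': array([-0.09396894,  0.0012988 , -0.04898827,  0.01937366, -0.03427626,
       -0.00260197,  0.01729917]), 'effort': array([ 1.56512702e-03, -9.49831009e+01,  3.76188532e+00, -4.63511467e+01,
        1.93009386e-02,  1.00632675e-02, -6.91832247e-05]), 'tool_pos': array([ 0.17524619, -0.65146235,  0.25560841]), 'orientation': array([-1.79926553e+02,  4.89212749e-03,  1.50576267e+01]), 'wrist_force': array([ 0.79120489,  0.28318229, -0.71646218]), 'ft_torque': array([ 0.03472346, -0.01027744,  0.00451709]), 'finger_gap': 0.08560640834921208}
scene {'intrinsics': array([[364.3108271 ,   0.        , 317.51703279],
       [  0.        , 364.3108271 , 200.37406348],
       [  0.        ,   0.        ,   1.        ]]), 'k1': -0.003661002630735421, 'R': array([[-0.77776301, -0.6284625 , -0.01093596],
       [-0.4055641 ,  0.51505214, -0.75514174],
       [ 0.48021086, -0.58288608, -0.65547033]]), 't': array([0.48869533, 0.30323961, 1.02453017])}
top {'intrinsics': array([[417.66120576,   0.        , 323.4515198 ],
       [  0.        , 417.66120576, 194.78462185],
       [  0.        ,   0.        ,   1.        ]]), 'k1': -0.08366272499459984, 'R': array([[-0.16638643, -0.98599479, -0.01139428],
       [-0.90038519,  0.15663072, -0.40592282],
       [ 0.40202248, -0.05728081, -0.91383633]]), 't': array([0.12369211, 0.54376614, 1.38412227])}
wrist {'intrinsics': array([[283.01877764,   0.        , 317.92617519],
       [  0.        , 283.01877764, 200.78977754],
       [  0.        ,   0.        ,   1.        ]]), 'k1': -0.04897563898285496, 'R': array([[ 0.26025668, -0.96553844, -0.00140599],
       [-0.93104514, -0.25134438,  0.26453915],
       [-0.2557761 , -0.06753904, -0.96437392]]), 't': array([-0.67359985, -0.0346733 ,  0.3775725 ])}
```

View pics/scene0.png

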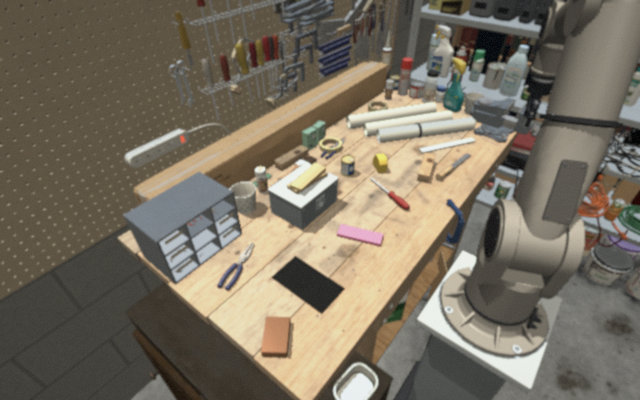

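View pics/top0.png

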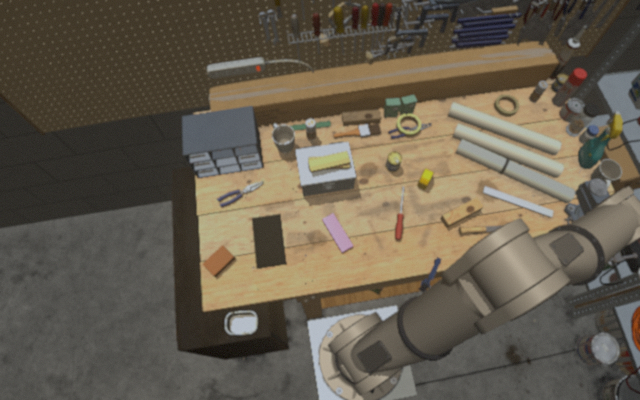

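View pics/wrist0.png

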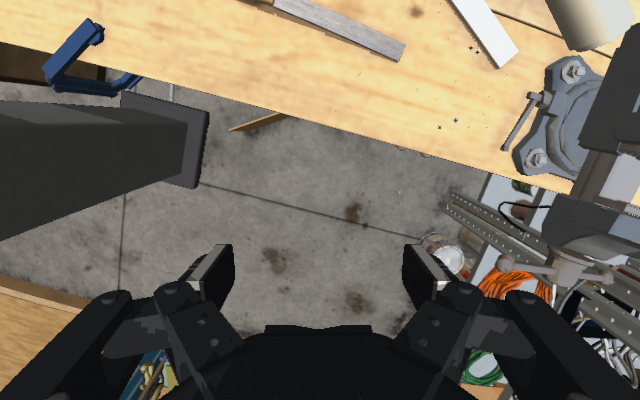

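```bash
cat > h.py <<'E'
import numpy as np, cv2
from plant import *
def ray(p,uv):
    K=p["intrinsics"];d=np.array([(uv[0]-K[0,2])/K[0,0],(uv[1]-K[1,2])/K[1,1]])
    s=d.copy()
    for _ in range(20): s=d/(1+p["k1"]*(s@s))
    R=p["R"];o=-R.T@p["t"];v=R.T@np.array([s[0],s[1],1.]);return o,v
def onz(p,uv,z):
    o,v=ray(p,uv);return o+v*(z-o[2])/v[2]
def proj(p,X):
    c=p["R"]@np.asarray(X,float)+p["t"];s=c[:2]/c[2];s=s*(1+p["k1"]*(s@s));K=p["intrinsics"]
    return np.array([K[0,0]*s[0]+K[0,2],K[1,1]*s[1]+K[1,2]])
E
python3 - <<'E'
import cv2
t=cv2.imread('pics/top0.png');s=cv2.imread('pics/scene0.png')
cv2.imwrite('pics/t0a.png',cv2.resize(t[130:290,190:450],None,fx=3,fy=3,interpolation=cv2.INTER_CUBIC))
cv2.imwrite('pics/s0a.png',cv2.resize(s[140:240,250:420],None,fx=4.5,fy=4.5,interpolation=cv2.INTER_CUBIC))
E
```

```text
(no output)
```

View pics/t0a.png

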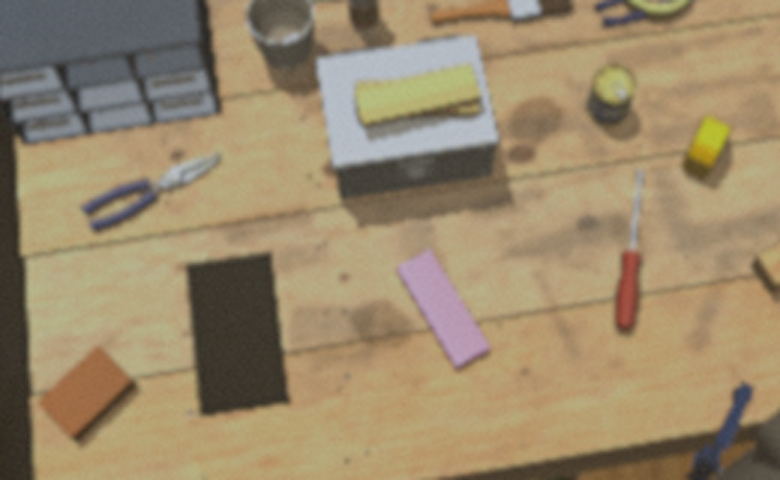

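View pics/s0a.png

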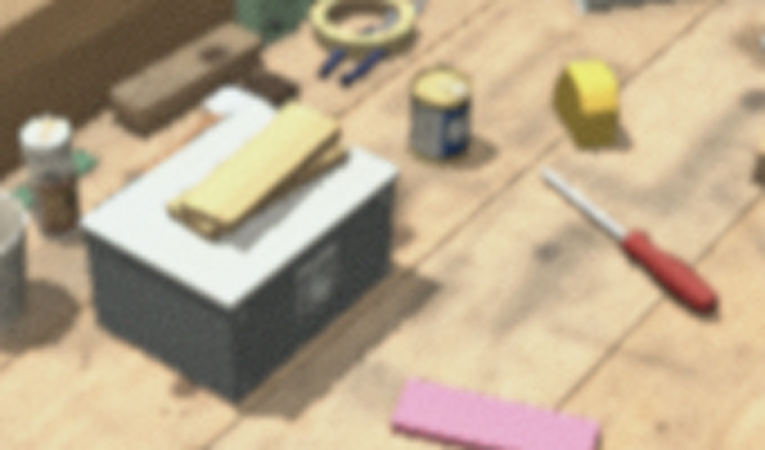

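Run:
```python
from h import *
p=camera_params("top")
def g(u,z): return onz(p,(u[0]/3+190-1/3,u[1]/3+130-1/3),z)
def quad(n,pts,z):
    P=np.array([g(u,z)[:2] for u in pts]);print(n,P.round(3).tolist(),'c',P.mean(0).round(4))
    for i in range(4):
        e=P[(i+1)%4]-P[i];print('   ',np.linalg.norm(e).round(3),np.degrees(np.arctan2(e[1],e[0])).round(1))
quad('lid',[(317,57),(478,38),(497,142),(332,165)],.118)
quad('upper',[(357,84),(476,66),(481,98),(363,116)],.148)
quad('mat',[(188,265),(270,254),(288,402),(201,413)],.003)
quad('pink',[(398,266),(430,250),(489,349),(458,366)],.015)
print('tip',g((640,172),.011),'hend',g((625,328),.014),'hstart',g((633,252),.014))
for n,u,z in(('tape',(709,135),.066),('tin',(613,80),.072),('pl',(155,190),.015),('sand',(88,390),.028)):print(n,g(u,z))
```

```text
lid [[0.762, 0.103], [0.755, -0.102], [0.606, -0.096], [0.61, 0.106]] c [0.6833 0.0028]
    0.205 -92.2
    0.148 177.9
    0.203 88.9
    0.152 -1.1
upper [[0.699, 0.061], [0.698, -0.087], [0.653, -0.084], [0.654, 0.06]] c [ 0.676  -0.0126]
    0.148 -90.1
    0.045 176.8
    0.145 89.9
    0.045 0.6
mat [[0.558, 0.306], [0.555, 0.201], [0.36, 0.204], [0.364, 0.31]] c [0.459  0.2554]
    0.105 -91.6
    0.195 179.2
    0.106 87.8
    0.194 -1.1
pink [[0.506, 0.044], [0.521, 0.001], [0.381, -0.047], [0.366, -0.006]] c [ 0.4435 -0.0022]
    0.046 -71.7
    0.148 -161.0
    0.044 109.6
    0.149 19.7
tip [ 0.58263547 -0.28782413  0.011     ] hend [ 0.37850187 -0.21764608  0.014     ] hstart [ 0.47450319 -0.25128135  0.014     ]
tape [ 0.59461611 -0.37224362  0.066     ]
tin [ 0.68997475 -0.26868043  0.072     ]
pl [0.66348687 0.33697713 0.015     ]
sand [0.40742991 0.43893255 0.028     ]
```

```bash
cat >> h.py <<'E'
def plan(x,y,z,yaw,n,s=None):
    s=s or state();p=np.array(s["tool_pos"]);w=np.radians(s["orientation"][2])
    dw=(np.radians(yaw)-w+np.pi)%(2*np.pi)-np.pi
    d=(np.array([x,y,z])-p)/n
    for i in range(n):
        a=w+dw*i/n
        print(f"{i}: tx {d[0]*np.cos(a)+d[1]*np.sin(a):.4f} ty {d[0]*np.sin(a)-d[1]*np.cos(a):.4f} tz {-d[2]:.4f} yaw {-dw/n:.4f}")
E
python3 -c "
from h import *
plan(.676,-.0126,.30,90,16)"
```

```text
0: tx 0.0406 ty -0.0304 tz -0.0028 yaw -0.0818
1: tx 0.0429 ty -0.0270 tz -0.0028 yaw -0.0818
2: tx 0.0450 ty -0.0234 tz -0.0028 yaw -0.0818
3: tx 0.0468 ty -0.0197 tz -0.0028 yaw -0.0818
4: tx 0.0482 ty -0.0158 tz -0.0028 yaw -0.0818
5: tx 0.0493 ty -0.0118 tz -0.0028 yaw -0.0818
6: tx 0.0501 ty -0.0077 tz -0.0028 yaw -0.0818
7: tx 0.0506 ty -0.0036 tz -0.0028 yaw -0.0818
8: tx 0.0507 ty 0.0005 tz -0.0028 yaw -0.0818
9: tx 0.0505 ty 0.0047 tz -0.0028 yaw -0.0818
10: tx 0.0500 ty 0.0088 tz -0.0028 yaw -0.0818
11: tx 0.0491 ty 0.0128 tz -0.0028 yaw -0.0818
12: tx 0.0479 ty 0.0168 tz -0.0028 yaw -0.0818
13: tx 0.0463 ty 0.0207 tz -0.0028 yaw -0.0818
14: tx 0.0445 ty 0.0244 tz -0.0028 yaw -0.0818
15: tx 0.0424 ty 0.0279 tz -0.0028 yaw -0.0818
```

Candidates, in the top picture:
- **Boards:** two plywood-yellow boards on the case lid at (330,161). The look-alikes are the pink board at (337,233) and the wooden blocks at (462,215) and (361,118). I choose the two on the lid.
- **Screwdriver:** red handle at (400,227), tip at (403,187). The look-alikes are the orange-handled tool at (350,134) and the blue clamp at (432,270). I choose the red one.
- **Mat:** black, at (269,241).

The close crop above confirms these choices. I'm moving over the boards.

```bash
python3 -m jog '[{"jaw":1,"tx":0.041,"ty":-0.03,"tz":-0.003,"yaw":-0.082},{"jaw":1,"tx":0.043,"ty":-0.027,"tz":-0.003,"yaw":-0.082},{"jaw":1,"tx":0.045,"ty":-0.023,"tz":-0.003,"yaw":-0.082},{"jaw":1,"tx":0.047,"ty":-0.02,"tz":-0.003,"yaw":-0.082},{"jaw":1,"tx":0.048,"ty":-0.016,"tz":-0.003,"yaw":-0.082},{"jaw":1,"tx":0.049,"ty":-0.012,"tz":-0.003,"yaw":-0.082},{"jaw":1,"tx":0.05,"ty":-0.008,"tz":-0.003,"yaw":-0.082},{"jaw":1,"tx":0.05,"ty":-0.004,"tz":-0.003,"yaw":-0.082}]' 60
python3 -c "
from h import *
plan(.676,-.0126,.30,90,8)"
```

```text
clock: 1.15
tool_pos: [0.4259, -0.3228, 0.2785]
orientation: [-179.8, 0.0, 53.5]
wrist_force: [0.6, -1.3, 0.6]
finger_gap: 0.0853
0: tx 0.0498 ty 0.0020 tz -0.0027 yaw -0.0797
1: tx 0.0495 ty 0.0060 tz -0.0027 yaw -0.0797
2: tx 0.0488 ty 0.0099 tz -0.0027 yaw -0.0797
3: tx 0.0479 ty 0.0138 tz -0.0027 yaw -0.0797
4: tx 0.0466 ty 0.0175 tz -0.0027 yaw -0.0797
5: tx 0.0451 ty 0.0212 tz -0.0027 yaw -0.0797
6: tx 0.0432 ty 0.0247 tz -0.0027 yaw -0.0797
7: tx 0.0411 ty 0.0281 tz -0.0027 yaw -0.0797
```

Tracking is good. I'm continuing.

```bash
python3 -m jog '[{"jaw":1,"tx":0.05,"ty":0.002,"tz":-0.003,"yaw":-0.08},{"jaw":1,"tx":0.05,"ty":0.006,"tz":-0.003,"yaw":-0.08},{"jaw":1,"tx":0.049,"ty":0.01,"tz":-0.003,"yaw":-0.08},{"jaw":1,"tx":0.048,"ty":0.014,"tz":-0.003,"yaw":-0.08},{"jaw":1,"tx":0.047,"ty":0.018,"tz":-0.003,"yaw":-0.08},{"jaw":1,"tx":0.045,"ty":0.021,"tz":-0.003,"yaw":-0.08},{"jaw":1,"tx":0.043,"ty":0.025,"tz":-0.003,"yaw":-0.08},{"jaw":1,"tx":0.041,"ty":0.028,"tz":-0.003,"yaw":-0.08}]'
python3 - <<'E'
from h import *
s=state();p=camera_params("wrist");im=snapshot("wrist")[:,:,::-1]
print(s["tool_pos"],s["orientation"],s["joint_positions"]);cv2.imwrite("pics/w1.png",im)
np.savez("w1.npz",**p)
E
```

```text
clock: 2.15
tool_pos: [0.6803, 0.001, 0.3023]
orientation: [-179.8, -0.0, 91.3]
wrist_force: [0.3, 0.7, 0.1]
finger_gap: 0.0854
[0.68028831 0.00104766 0.30227798] [-1.79769743e+02 -4.79247132e-02  9.12636593e+01] [ 14.73458264  25.58275083 -28.36988177  86.49090664  12.41780307
  71.30463959 -14.05409931]
```

View pics/w1.png

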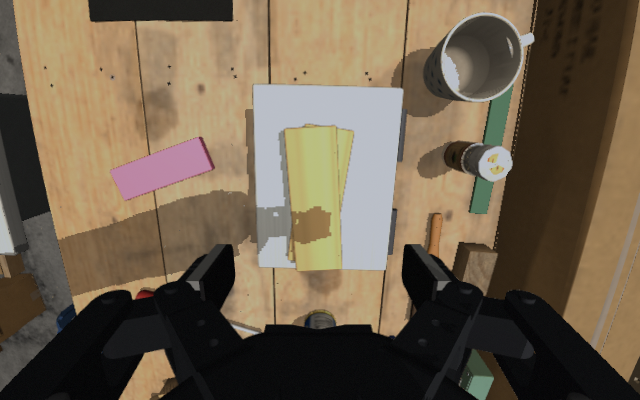

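```bash
python3 -c "
import cv2
i=cv2.imread('pics/w1.png')[75:285,240:415];cv2.imwrite('pics/w1a.png',cv2.resize(i,None,fx=2.8,fy=2.8,interpolation=cv2.INTER_CUBIC))"
```

```text
(no output)
```

View pics/w1a.png

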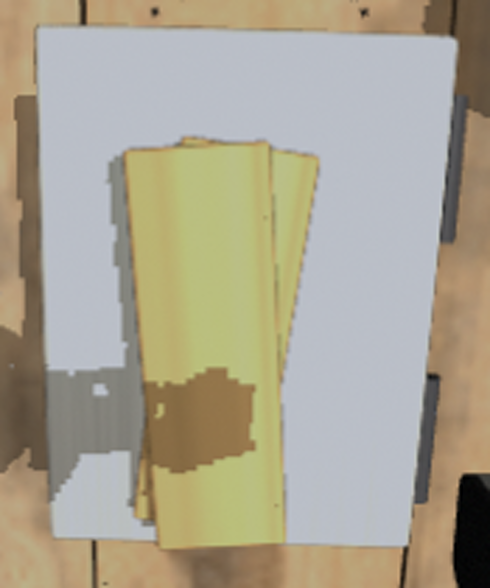

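Run:
```python
from h import *
p=dict(np.load("w1.npz"))
g=lambda u,z:onz(p,(u[0]/2.8+240-.3,u[1]/2.8+75-.3),z)[:2]
def quad(n,pts,z):
    P=np.array([g(u,z) for u in pts]);print(n,P.round(4).tolist(),'c',P.mean(0).round(4))
    for i in range(4):
        e=P[(i+1)%4]-P[i];print('   ',np.linalg.norm(e).round(4),np.degrees(np.arctan2(e[1],e[0])).round(1))
quad('up',[(126,152),(268,143),(285,542),(160,547)],.148)
quad('lid',[(37,27),(457,39),(409,546),(54,540)],.118)
print('lower')
P=[g(u,.133) for u in[(182,140),(318,157),(282,380),(135,517)]];print(np.round(P,4).tolist())
e=P[2]-P[1];print(np.degrees(np.arctan2(e[1],e[0])))
print('mid diag',(P[1]+P[3])/2)
pt=camera_params("top")
```

```text
up [[0.6471, 0.0631], [0.6942, 0.0671], [0.7063, -0.0794], [0.6588, -0.0827]] c [ 0.6766 -0.008 ]
    0.0473 4.8
    0.1469 -85.3
    0.0476 -176.0
    0.1463 94.6
lid [[0.6118, 0.1057], [0.7624, 0.1051], [0.7621, -0.0965], [0.6116, -0.0974]] c [0.687  0.0042]
    0.1506 -0.2
    0.2017 -90.1
    0.1504 -179.7
    0.2031 90.0
lower
[[0.6649, 0.0673], [0.7128, 0.0626], [0.7036, -0.0196], [0.6477, -0.078]]
-96.35299180531612
mid diag [ 0.68024485 -0.0076782 ]
```

```bash
python3 -c "
from h import *
plan(.677,-.008,.166,94.7,6)"
```

```text
0: tx -0.0026 ty -0.0010 tz 0.0227 yaw -0.0083
1: tx -0.0026 ty -0.0010 tz 0.0227 yaw -0.0083
2: tx -0.0026 ty -0.0011 tz 0.0227 yaw -0.0083
3: tx -0.0026 ty -0.0011 tz 0.0227 yaw -0.0083
4: tx -0.0026 ty -0.0011 tz 0.0227 yaw -0.0083
5: tx -0.0026 ty -0.0011 tz 0.0227 yaw -0.0083
```

```bash
python3 -m jog '[{"jaw":0.85,"tx":-0.0026,"ty":-0.001,"tz":0.023,"yaw":-0.0083},{"jaw":0.85,"tx":-0.0026,"ty":-0.001,"tz":0.023,"yaw":-0.0083},{"jaw":0.85,"tx":-0.0026,"ty":-0.001,"tz":0.023,"yaw":-0.0083},{"jaw":0.85,"tx":-0.0026,"ty":-0.001,"tz":0.023,"yaw":-0.0083},{"jaw":0.85,"tx":-0.0026,"ty":-0.001,"tz":0.023,"yaw":-0.0083},{"jaw":0.85,"tx":-0.0026,"ty":-0.001,"tz":0.022,"yaw":-0.0083},{"jaw":0.85,"tx":0,"ty":0,"tz":0,"yaw":0},{"jaw":0.85,"tx":0,"ty":0,"tz":0,"yaw":0}]'
python3 - <<'E'
from h import *
s=state();im=snapshot("wrist")[:,:,::-1]
print(s["tool_pos"],s["orientation"]);cv2.imwrite("pics/w2.png",im)
E
```

```text
clock: 3.2
tool_pos: [0.6769, -0.0046, 0.1595]
orientation: [-179.7, -0.4, 95.0]
wrist_force: [0.5, -0.1, 0.0]
finger_gap: 0.0728
[ 0.67694599 -0.00464645  0.15950905] [-179.70481925   -0.37574639   95.00324657]
```

View pics/w2.png

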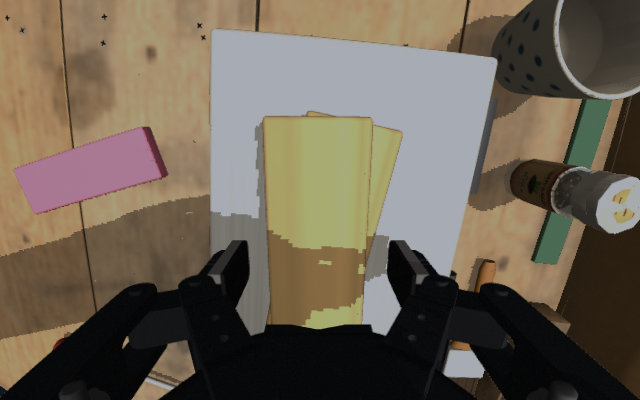

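```bash
python3 -m jog '[{"jaw":0.3,"tx":0,"ty":0,"tz":0,"yaw":0},{"jaw":0.3,"tx":0,"ty":0,"tz":0,"yaw":0},{"jaw":0.3,"tx":0,"ty":0,"tz":0,"yaw":0},{"jaw":0.3,"tx":0,"ty":0,"tz":0,"yaw":0},{"jaw":0.3,"tx":0,"ty":0,"tz":-0.01,"yaw":0},{"jaw":0.3,"tx":0,"ty":0,"tz":-0.03,"yaw":0},{"jaw":0.3,"tx":0,"ty":0,"tz":-0.03,"yaw":0},{"jaw":0.3,"tx":0,"ty":0,"tz":-0.03,"yaw":0}]' 60
python3 - <<'E'
from h import *
s=state();im=snapshot("wrist")[:,:,::-1]
print(s["tool_pos"],s["orientation"]);cv2.imwrite("pics/w3.png",im)
print(camera_params("wrist"))
plan(.459,.255,.10,180,11)
E
```

```text
clock: 4.25
tool_pos: [0.6769, -0.0051, 0.2637]
orientation: [-179.6, -0.4, 95.0]
wrist_force: [0.5, 0.3, -2.0]
finger_gap: 0.0482
[ 0.67689156 -0.00505787  0.26365172] [-179.62179224   -0.39201876   95.02196405]
{'intrinsics': array([[283.01877764,   0.        , 317.92617519],
       [  0.        , 283.01877764, 200.78977754],
       [  0.        ,   0.        ,   1.        ]]), 'k1': -0.04897563898285496, 'R': array([[ 0.99612002,  0.08798983, -0.0016393 ],
       [ 0.08543691, -0.96241607,  0.25779032],
       [ 0.02110524, -0.25693016, -0.9661995 ]]), 't': array([-0.67474993, -0.09738089,  0.37403268])}
0: tx 0.0253 ty -0.0178 tz 0.0153 yaw -0.1348
1: tx 0.0274 ty -0.0142 tz 0.0153 yaw -0.1348
2: tx 0.0291 ty -0.0104 tz 0.0153 yaw -0.1348
3: tx 0.0302 ty -0.0064 tz 0.0153 yaw -0.1348
4: tx 0.0308 ty -0.0023 tz 0.0153 yaw -0.1348
5: tx 0.0309 ty 0.0019 tz 0.0153 yaw -0.1348
6: tx 0.0303 ty 0.0060 tz 0.0153 yaw -0.1348
7: tx 0.0292 ty 0.0100 tz 0.0153 yaw -0.1348
8: tx 0.0276 ty 0.0139 tz 0.0153 yaw -0.1348
9: tx 0.0255 ty 0.0174 tz 0.0153 yaw -0.1348
10: tx 0.0229 ty 0.0207 tz 0.0153 yaw -0.1348
```

View pics/w3.png

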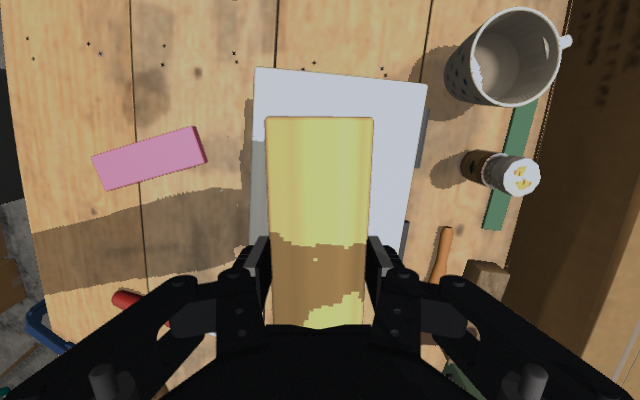

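```bash
python3 -m jog '[{"jaw":0.3,"tx":0.025,"ty":-0.018,"tz":0,"yaw":-0.135},{"jaw":0.3,"tx":0.027,"ty":-0.014,"tz":0,"yaw":-0.135},{"jaw":0.3,"tx":0.029,"ty":-0.01,"tz":0,"yaw":-0.135},{"jaw":0.3,"tx":0.03,"ty":-0.006,"tz":0,"yaw":-0.135},{"jaw":0.3,"tx":0.031,"ty":-0.002,"tz":0.005,"yaw":-0.135},{"jaw":0.3,"tx":0.031,"ty":0.002,"tz":0.01,"yaw":-0.135},{"jaw":0.3,"tx":0.03,"ty":0.006,"tz":0.02,"yaw":-0.135},{"jaw":0.3,"tx":0.029,"ty":0.01,"tz":0.02,"yaw":-0.135}]'
python3 - <<'E'
from h import *
plan(.459,.255,.12,180,5)
E
```

```text
clock: 5.3
tool_pos: [0.5164, 0.1863, 0.22]
orientation: [179.5, 0.3, 158.6]
wrist_force: [0.9, 0.6, -1.8]
finger_gap: 0.0482
0: tx 0.0157 ty 0.0086 tz 0.0200 yaw -0.0746
1: tx 0.0150 ty 0.0098 tz 0.0200 yaw -0.0746
2: tx 0.0142 ty 0.0109 tz 0.0200 yaw -0.0746
3: tx 0.0134 ty 0.0119 tz 0.0200 yaw -0.0746
4: tx 0.0125 ty 0.0129 tz 0.0200 yaw -0.0746
```

```bash
python3 -m jog '[{"jaw":0.3,"tx":0.016,"ty":0.009,"tz":0.02,"yaw":-0.075},{"jaw":0.3,"tx":0.015,"ty":0.01,"tz":0.02,"yaw":-0.075},{"jaw":0.3,"tx":0.014,"ty":0.011,"tz":0.02,"yaw":-0.075},{"jaw":0.3,"tx":0.013,"ty":0.012,"tz":0.02,"yaw":-0.075},{"jaw":0.3,"tx":0.0125,"ty":0.013,"tz":0.02,"yaw":-0.075},{"jaw":0.3,"tx":0,"ty":0,"tz":0.01,"yaw":0},{"jaw":0.3,"tx":0,"ty":0,"tz":0.01,"yaw":0},{"jaw":0.3,"tx":0,"ty":0,"tz":0,"yaw":0}]'
python3 - <<'E'
from h import *
s=state();im=snapshot("wrist")[:,:,::-1]
print(s["tool_pos"],s["orientation"]);cv2.imwrite("pics/w4.png",im)
E
```

```text
clock: 6.3
tool_pos: [0.4579, 0.2603, 0.0958]
orientation: [179.7, 0.6, -178.8]
wrist_force: [0.2, 0.2, -0.9]
finger_gap: 0.048
[0.45785621 0.26026161 0.09582169] [ 179.66259889    0.6380785  -178.81720922]
```

View pics/w4.png

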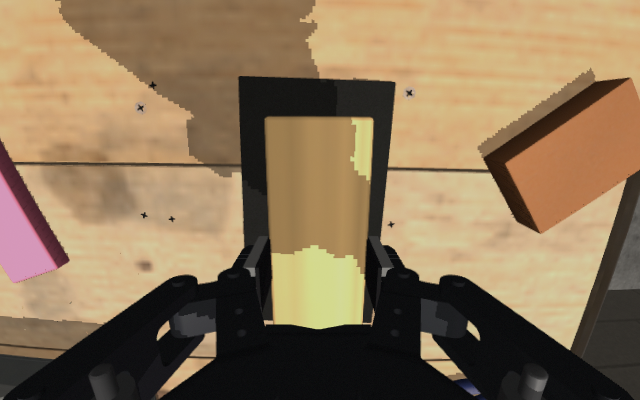

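```bash
python3 -m jog '[{"jaw":0.3,"tx":0,"ty":-0.002,"tz":0.025,"yaw":0},{"jaw":0.3,"tx":0,"ty":-0.001,"tz":0.022,"yaw":0},{"jaw":0.3,"tx":0,"ty":0,"tz":0.012,"yaw":0},{"jaw":0.3,"tx":0,"ty":0,"tz":0.006,"yaw":0},{"jaw":0.3,"tx":0,"ty":0,"tz":0,"yaw":0},{"jaw":0.75,"tx":0,"ty":0,"tz":0,"yaw":0},{"jaw":0.75,"tx":0,"ty":0,"tz":0,"yaw":0},{"jaw":0.75,"tx":0,"ty":0,"tz":0,"yaw":0}]'
```

```text
clock: 7.35
tool_pos: [0.4633, 0.258, 0.034]
orientation: [179.5, 1.1, -179.1]
wrist_force: [0.4, 0.8, -0.1]
finger_gap: 0.0639
```

```bash
python3 -m jog '[{"jaw":0.9,"tx":0,"ty":0,"tz":-0.015,"yaw":0},{"jaw":0.9,"tx":0,"ty":0,"tz":-0.035,"yaw":0},{"jaw":0.9,"tx":0,"ty":0,"tz":-0.045,"yaw":0},{"jaw":0.9,"tx":0,"ty":0,"tz":-0.045,"yaw":0},{"jaw":0.9,"tx":0,"ty":0,"tz":-0.04,"yaw":0},{"jaw":0.9,"tx":0,"ty":0,"tz":-0.03,"yaw":0},{"jaw":0.9,"tx":0,"ty":0,"tz":-0.02,"yaw":0},{"jaw":0.9,"tx":0,"ty":0,"tz":0,"yaw":0}]'
python3 - <<'E'
from h import *
s=state();p=camera_params("wrist");im=snapshot("wrist")[:,:,::-1];t=snapshot("top")[:,:,::-1]
np.savez("w5.npz",**p)
print(s["tool_pos"],s["orientation"],s["joint_positions"]);cv2.imwrite("pics/w5.png",im);cv2.imwrite("pics/t5.png",cv2.resize(t[130:290,190:450],None,fx=3,fy=3,interpolation=cv2.INTER_CUBIC))
plan(.680,-.008,.21,84,10)
E
```

```text
clock: 8.35
tool_pos: [0.4566, 0.2573, 0.2783]
orientation: [179.5, 1.2, -178.9]
wrist_force: [0.2, -0.9, -0.4]
finger_gap: 0.0771
[0.45660571 0.25727716 0.27828257] [ 179.49154388    1.23246439 -178.87137392] [ 12.46397071  15.74823039 -56.95347593 108.06793334  15.33794861
  62.75479977  40.79559314]
0: tx -0.0219 ty -0.0269 tz 0.0066 yaw 0.1695
1: tx -0.0261 ty -0.0228 tz 0.0066 yaw 0.1695
2: tx -0.0296 ty -0.0181 tz 0.0066 yaw 0.1695
3: tx -0.0322 ty -0.0129 tz 0.0066 yaw 0.1695
4: tx -0.0339 ty -0.0072 tz 0.0066 yaw 0.1695
5: tx -0.0346 ty -0.0014 tz 0.0066 yaw 0.1695
6: tx -0.0344 ty 0.0044 tz 0.0066 yaw 0.1695
7: tx -0.0331 ty 0.0102 tz 0.0066 yaw 0.1695
8: tx -0.0309 ty 0.0156 tz 0.0066 yaw 0.1695
9: tx -0.0279 ty 0.0206 tz 0.0066 yaw 0.1695
```

View pics/w5.png

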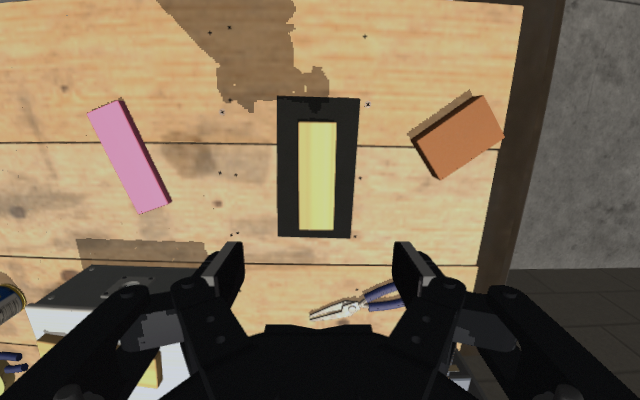

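View pics/t5.png

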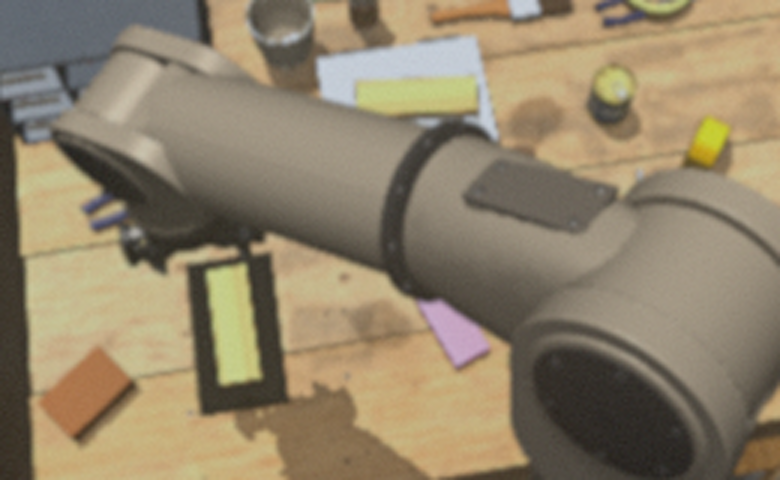

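```bash
cat >> h.py <<'E'
def boardpose(img,p,box,z):
    # plywood-yellow blob in box (u0,v0,u1,v1) -> rectangle on plane z
    u0,v0,u1,v1=box;h=cv2.cvtColor(np.ascontiguousarray(img[v0:v1,u0:u1]),cv2.COLOR_BGR2HSV)
    m=cv2.inRange(h,(18,70,60),(35,255,255))
    c,_=cv2.findContours(m,0,cv2.CHAIN_APPROX_NONE);c=max(c,key=cv2.contourArea)[:,0]+[u0,v0]
    P=np.array([onz(p,q,z)[:2] for q in c],np.float32)
    r=cv2.minAreaRect(P*1000);return r,c.min(0),c.max(0)
E
python3 - <<'E'
from h import *
i=cv2.imread('pics/w5.png');p=dict(np.load('w5.npz'))
print(boardpose(i,p,(280,100,356,236),.018))
print([onz(p,q,.003)[:2].round(4) for q in((278,97),(359,99),(351,238),(278,236))])
E
```

```text
(((467.1695861816406, 258.9704895019531), (150.5496368408203, 50.76490020751953), 0.05365658178925514), array([298, 121]), array([336, 230]))
[array([0.3626, 0.2064]), array([0.3628, 0.3124]), array([0.5604, 0.3123]), array([0.5589, 0.2029])]
```

```bash
python3 -m jog '[{"jaw":0.85,"tx":-0.027,"ty":-0.033,"tz":0,"yaw":0.185},{"jaw":0.85,"tx":-0.033,"ty":-0.028,"tz":0,"yaw":0.185},{"jaw":0.85,"tx":-0.037,"ty":-0.022,"tz":0,"yaw":0.185},{"jaw":0.85,"tx":-0.04,"ty":-0.015,"tz":0,"yaw":0.185},{"jaw":0.85,"tx":-0.042,"ty":-0.007,"tz":0,"yaw":0.185},{"jaw":0.85,"tx":-0.043,"ty":0,"tz":0,"yaw":0.185},{"jaw":0.85,"tx":-0.042,"ty":0.008,"tz":0,"yaw":0.185},{"jaw":0.85,"tx":-0.04,"ty":0.015,"tz":0,"yaw":0.185}]'
python3 - <<'E'
from h import *
plan(.680,-.008,.21,84,4)
E
```

```text
clock: 9.45
tool_pos: [0.6699, -0.0172, 0.2695]
orientation: [179.6, -0.4, 95.3]
wrist_force: [-0.1, 0.1, 0.5]
finger_gap: 0.0722
0: tx 0.0021 ty 0.0027 tz 0.0149 yaw 0.0491
1: tx 0.0022 ty 0.0026 tz 0.0149 yaw 0.0491
2: tx 0.0023 ty 0.0025 tz 0.0149 yaw 0.0491
3: tx 0.0024 ty 0.0024 tz 0.0149 yaw 0.0491
```

Run:
```python
from h import *
p=camera_params("wrist");im=snapshot("wrist")[:,:,::-1]
np.savez("w6.npz",**p);cv2.imwrite("pics/w6.png",im)
print(boardpose(im,p,(230,60,400,330),.133))
```

```text
(((680.099853515625, -8.052108764648438), (148.77760314941406, 49.24015808105469), 82.99320220947266), array([289, 104]), array([375, 267]))
```

View pics/w6.png

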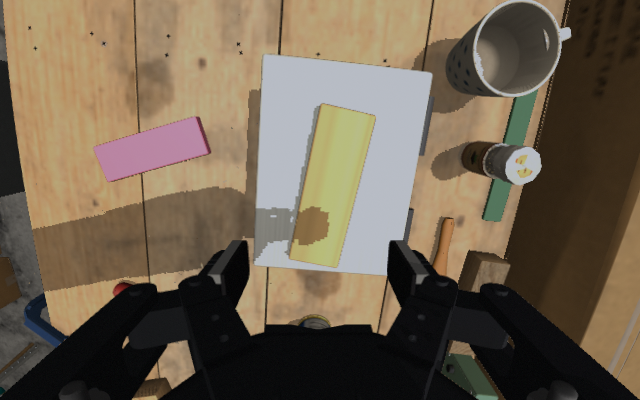

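```bash
python3 -c "
from h import *
plan(.680,-.008,.15,83,5)"
```

```text
0: tx 0.0030 ty 0.0018 tz 0.0237 yaw 0.0396
1: tx 0.0030 ty 0.0017 tz 0.0237 yaw 0.0396
2: tx 0.0031 ty 0.0015 tz 0.0237 yaw 0.0396
3: tx 0.0031 ty 0.0014 tz 0.0237 yaw 0.0396
4: tx 0.0032 ty 0.0013 tz 0.0237 yaw 0.0396
```

```bash
python3 -m jog '[{"jaw":0.85,"tx":0.003,"ty":0.002,"tz":0.022,"yaw":0.04},{"jaw":0.85,"tx":0.003,"ty":0.002,"tz":0.022,"yaw":0.04},{"jaw":0.85,"tx":0.003,"ty":0.0015,"tz":0.022,"yaw":0.04},{"jaw":0.85,"tx":0.003,"ty":0.001,"tz":0.022,"yaw":0.04},{"jaw":0.85,"tx":0.003,"ty":0.001,"tz":0.021,"yaw":0.04},{"jaw":0.85,"tx":0,"ty":0,"tz":0,"yaw":0},{"jaw":0.85,"tx":0,"ty":0,"tz":0,"yaw":0},{"jaw":0.85,"tx":0,"ty":0,"tz":0,"yaw":0}]'
python3 -c "
from h import *
plan(.680,-.008,.147,83,1)"
```

```text
clock: 10.5
tool_pos: [0.6775, -0.0081, 0.1494]
orientation: [-179.7, -0.3, 82.6]
wrist_force: [-0.2, -0.1, 0.4]
finger_gap: 0.0727
0: tx 0.0005 ty 0.0025 tz 0.0024 yaw -0.0067
```

```bash
python3 -m jog '[{"jaw":0.85,"tx":0.0005,"ty":0.0025,"tz":0.002,"yaw":-0.006},{"jaw":0.3,"tx":0,"ty":0,"tz":0,"yaw":0},{"jaw":0.3,"tx":0,"ty":0,"tz":0,"yaw":0},{"jaw":0.3,"tx":0,"ty":0,"tz":0,"yaw":0},{"jaw":0.3,"tx":0,"ty":0,"tz":0,"yaw":0},{"jaw":0.3,"tx":0,"ty":0,"tz":-0.01,"yaw":0},{"jaw":0.3,"tx":0,"ty":0,"tz":-0.04,"yaw":0},{"jaw":0.3,"tx":0,"ty":0,"tz":-0.05,"yaw":0}]'
python3 - <<'E'
from h import *
im=snapshot("wrist")[:,:,::-1];cv2.imwrite("pics/w7.png",im)
print(state()["tool_pos"])
plan(.467,.259,.14,180,12)
E
```

```text
clock: 11.5
tool_pos: [0.6792, -0.0091, 0.2484]
orientation: [-179.4, -0.3, 83.0]
wrist_force: [0.2, -0.8, -0.8]
finger_gap: 0.0483
[ 0.68165792 -0.00868402  0.25622277]
0: tx 0.0200 ty -0.0205 tz 0.0097 yaw -0.1411
1: tx 0.0226 ty -0.0175 tz 0.0097 yaw -0.1411
2: tx 0.0249 ty -0.0141 tz 0.0097 yaw -0.1411
3: tx 0.0266 ty -0.0105 tz 0.0097 yaw -0.1411
4: tx 0.0278 ty -0.0066 tz 0.0097 yaw -0.1411
5: tx 0.0285 ty -0.0026 tz 0.0097 yaw -0.1411
6: tx 0.0286 ty 0.0014 tz 0.0097 yaw -0.1411
7: tx 0.0281 ty 0.0054 tz 0.0097 yaw -0.1411
8: tx 0.0270 ty 0.0093 tz 0.0097 yaw -0.1411
9: tx 0.0255 ty 0.0130 tz 0.0097 yaw -0.1411
10: tx 0.0234 ty 0.0164 tz 0.0097 yaw -0.1411
11: tx 0.0208 ty 0.0196 tz 0.0097 yaw -0.1411
```

View pics/w7.png

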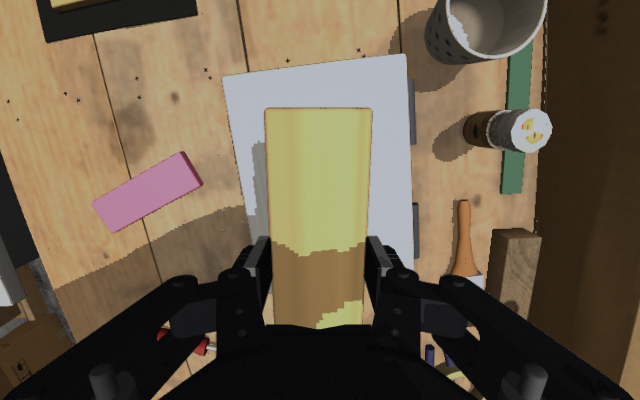

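```bash
python3 -m jog '[{"jaw":0.3,"tx":0.02,"ty":-0.02,"tz":0,"yaw":-0.141},{"jaw":0.3,"tx":0.023,"ty":-0.0175,"tz":0,"yaw":-0.141},{"jaw":0.3,"tx":0.025,"ty":-0.014,"tz":0,"yaw":-0.141},{"jaw":0.3,"tx":0.027,"ty":-0.0105,"tz":0,"yaw":-0.141},{"jaw":0.3,"tx":0.028,"ty":-0.0065,"tz":0,"yaw":-0.141},{"jaw":0.3,"tx":0.0285,"ty":-0.0025,"tz":0,"yaw":-0.141},{"jaw":0.3,"tx":0.0285,"ty":0.0015,"tz":0,"yaw":-0.141},{"jaw":0.3,"tx":0.028,"ty":0.005,"tz":0.01,"yaw":-0.141}]'
python3 - <<'E'
from h import *
plan(.467,.259,.12,180,6)
E
```

```text
clock: 12.55
tool_pos: [0.5348, 0.1725, 0.2536]
orientation: [179.5, 0.3, 149.5]
wrist_force: [0.1, 0.4, -2.4]
finger_gap: 0.0477
0: tx 0.0171 ty 0.0067 tz 0.0223 yaw -0.0888
1: tx 0.0164 ty 0.0082 tz 0.0223 yaw -0.0888
2: tx 0.0156 ty 0.0096 tz 0.0223 yaw -0.0888
3: tx 0.0147 ty 0.0109 tz 0.0223 yaw -0.0888
4: tx 0.0137 ty 0.0122 tz 0.0223 yaw -0.0888
5: tx 0.0125 ty 0.0134 tz 0.0223 yaw -0.0888
```

```bash
python3 -m jog '[{"jaw":0.3,"tx":0.017,"ty":0.0065,"tz":0.022,"yaw":-0.088},{"jaw":0.3,"tx":0.0165,"ty":0.008,"tz":0.022,"yaw":-0.088},{"jaw":0.3,"tx":0.0155,"ty":0.0095,"tz":0.022,"yaw":-0.088},{"jaw":0.3,"tx":0.0145,"ty":0.011,"tz":0.022,"yaw":-0.088},{"jaw":0.3,"tx":0.0135,"ty":0.012,"tz":0.022,"yaw":-0.088},{"jaw":0.3,"tx":0.0125,"ty":0.0135,"tz":0.022,"yaw":-0.088},{"jaw":0.3,"tx":0,"ty":0,"tz":0,"yaw":0},{"jaw":0.3,"tx":0,"ty":0,"tz":0,"yaw":0}]'
python3 - <<'E'
from h import *
s=state();im=snapshot("wrist")[:,:,::-1];cv2.imwrite("pics/w8.png",im)
print(s["tool_pos"],s["orientation"])
plan(.467,.2595,.056,180,4)
E
```

```text
clock: 13.55
tool_pos: [0.4666, 0.2627, 0.1215]
orientation: [179.7, 0.9, -179.1]
wrist_force: [0.5, 0.2, -1.6]
finger_gap: 0.0478
[0.46655017 0.26266303 0.12154891] [ 179.73376204    0.89846783 -179.14531206]
0: tx -0.0001 ty -0.0008 tz 0.0164 yaw 0.0037
1: tx -0.0001 ty -0.0008 tz 0.0164 yaw 0.0037
2: tx -0.0001 ty -0.0008 tz 0.0164 yaw 0.0037
3: tx -0.0001 ty -0.0008 tz 0.0164 yaw 0.0037
```

View pics/w8.png

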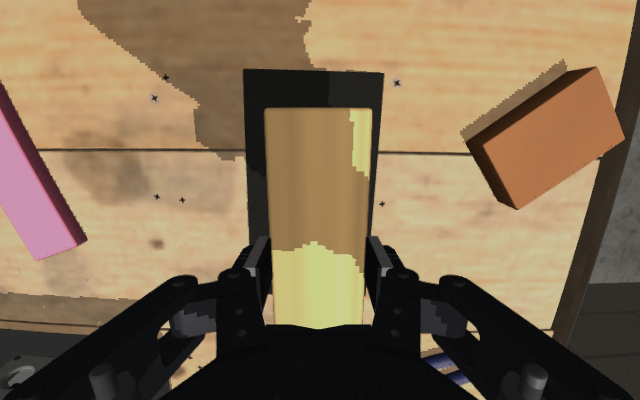

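```bash
python3 -m jog '[{"jaw":0.3,"tx":0.001,"ty":-0.001,"tz":0.025,"yaw":0.004},{"jaw":0.3,"tx":0.001,"ty":-0.001,"tz":0.022,"yaw":0.004},{"jaw":0.3,"tx":0.001,"ty":-0.001,"tz":0.015,"yaw":0.004},{"jaw":0.3,"tx":0,"ty":0,"tz":0.006,"yaw":0},{"jaw":0.3,"tx":0,"ty":0,"tz":0,"yaw":0},{"jaw":0.3,"tx":0,"ty":0,"tz":0,"yaw":0},{"jaw":0.3,"tx":0,"ty":0,"tz":0,"yaw":0},{"jaw":0.3,"tx":0,"ty":0,"tz":0,"yaw":0}]'
```

```text
clock: 14.6
tool_pos: [0.4684, 0.2594, 0.0546]
orientation: [179.6, 1.2, 179.8]
wrist_force: [-0.2, 0.4, 0.0]
finger_gap: 0.0481
```

```bash
python3 -m jog '[{"jaw":0.3,"tx":0,"ty":0,"tz":0.004,"yaw":0},{"jaw":0.3,"tx":0,"ty":0,"tz":0.003,"yaw":0},{"jaw":0.3,"tx":0,"ty":0,"tz":0,"yaw":0},{"jaw":0.75,"tx":0,"ty":0,"tz":0,"yaw":0},{"jaw":0.75,"tx":0,"ty":0,"tz":0,"yaw":0},{"jaw":0.75,"tx":0,"ty":0,"tz":-0.012,"yaw":0},{"jaw":0.85,"tx":0,"ty":0,"tz":-0.035,"yaw":0},{"jaw":0.85,"tx":0,"ty":0,"tz":-0.045,"yaw":0}]'
```

```text
clock: 15.6
tool_pos: [0.4651, 0.2586, 0.1407]
orientation: [179.7, 1.0, 179.9]
wrist_force: [0.9, 0.7, 0.7]
finger_gap: 0.0726
```

```bash
python3 -m jog '[{"jaw":0.85,"tx":0,"ty":0,"tz":-0.045,"yaw":0},{"jaw":0.85,"tx":0,"ty":0,"tz":-0.045,"yaw":0},{"jaw":0.85,"tx":0,"ty":0,"tz":-0.045,"yaw":0},{"jaw":0.85,"tx":0,"ty":0,"tz":-0.01,"yaw":0},{"jaw":0.85,"tx":0,"ty":0,"tz":0,"yaw":0},{"jaw":0.6,"tx":0,"ty":0,"tz":0,"yaw":0},{"jaw":0.6,"tx":0,"ty":0,"tz":0,"yaw":0},{"jaw":0.6,"tx":0,"ty":0,"tz":0,"yaw":0}]'
python3 - <<'E'
from h import *
p=camera_params("wrist");im=snapshot("wrist")[:,:,::-1]
np.savez("w9.npz",**p);cv2.imwrite("pics/w9.png",im)
print(state()["tool_pos"],state()["joint_positions"])
print(boardpose(im,p,(270,60,370,260),.033))
E
```

```text
clock: 16.6
tool_pos: [0.4606, 0.2583, 0.2933]
orientation: [179.7, 1.1, 180.0]
wrist_force: [-0.3, 0.3, -0.5]
finger_gap: 0.0513
[0.46062849 0.25831762 0.29329682] [ 13.44098859  15.7807634  -58.22823868 106.34946981  15.38304089
  64.99726402  39.80419271]
(((468.2208557128906, 259.88873291015625), (52.054603576660156, 151.1938934326172), 89.83077239990234), array([298, 119]), array([338, 229]))
```

View pics/w9.png

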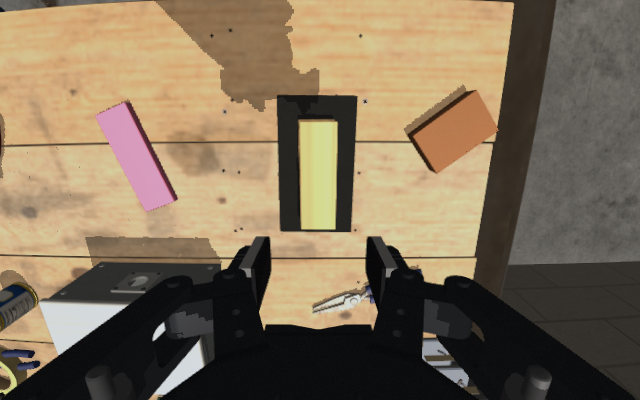

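Run:
```python
from h import *
i=cv2.imread('pics/w9.png');cv2.imwrite('pics/w9a.png',cv2.resize(i[250:400,20:240],None,fx=3.5,fy=3.5,interpolation=cv2.INTER_CUBIC))
```

```text
(no output)
```

View pics/w9a.png

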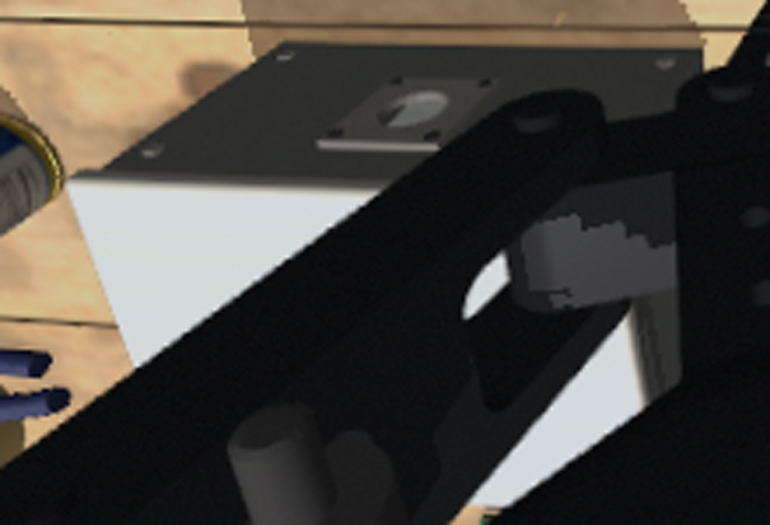

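```bash
python3 - <<'E'
from h import *
p=dict(np.load('w9.npz'))
f=lambda u:(u[0]/3.5+20-.36,u[1]/3.5+250-.36)
print('hole z.065',onz(p,f((418,108)),.065))
print('bottom corners',onz(p,f((283,42)),0),onz(p,f((703,48)),0))
print('escutcheon corners?',[onz(p,f(u),z) for u,z in(((395,77),.085),((498,80),.085),((318,143),.045),((440,147),.045))])
print('lid corner -y',onz(p,f((68,178)),.118))
# scene cam check
q=camera_params('scene')
for X in([.606,.004,.065],[.61,.105,.118],[.61,-.099,.118]):print(proj(q,X))
E
python3 -c "
import cv2
s=cv2.imread('pics/scene0.png');cv2.imwrite('pics/s0b.png',cv2.resize(s[160:230,265:345],None,fx=9,fy=8,interpolation=cv2.INTER_CUBIC))"
```

```text
hole z.065 [0.60957521 0.00751629 0.065     ]
bottom corners [ 0.61640081 -0.10009684  0.        ] [0.61711429 0.10261642 0.        ]
escutcheon corners? [array([0.58364919, 0.01571425, 0.085     ]), array([0.58430168, 0.05568254, 0.085     ]), array([ 0.64078274, -0.05638992,  0.045     ]), array([ 0.64148534, -0.00102866,  0.045     ])]
lid corner -y [ 0.60883544 -0.09512015  0.118     ]
[321.57309176 203.36853095]
[301.13302828 206.80764623]
[338.62226068 176.72451155]
```

View pics/s0b.png

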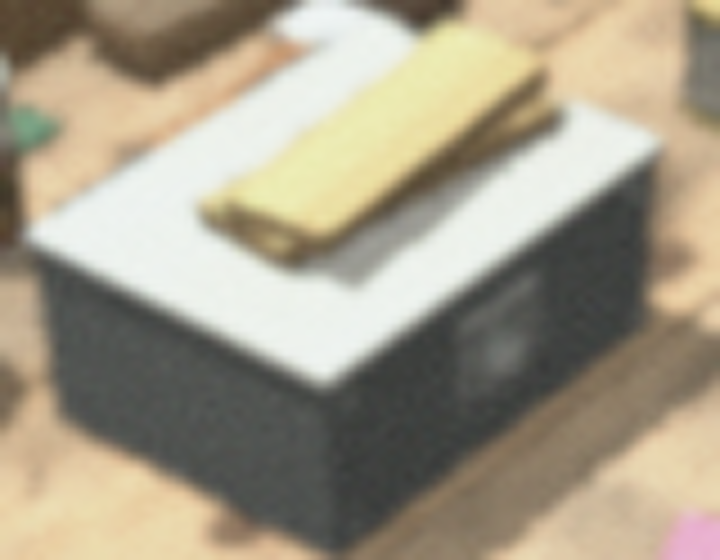

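```bash
python3 -c "
from h import *
plan(.445,-.0,.27,180,6)"
```

```text
0: tx 0.0026 ty -0.0431 tz 0.0039 yaw -0.0000
1: tx 0.0026 ty -0.0431 tz 0.0039 yaw -0.0000
2: tx 0.0026 ty -0.0431 tz 0.0039 yaw -0.0000
3: tx 0.0026 ty -0.0431 tz 0.0039 yaw -0.0000
4: tx 0.0026 ty -0.0431 tz 0.0039 yaw -0.0000
5: tx 0.0026 ty -0.0431 tz 0.0039 yaw -0.0000
```

```bash
python3 -m jog '[{"jaw":0.6,"tx":0.0026,"ty":-0.036,"tz":0.003,"yaw":0},{"jaw":0.6,"tx":0.0026,"ty":-0.036,"tz":0.003,"yaw":0},{"jaw":0.6,"tx":0.0026,"ty":-0.036,"tz":0.003,"yaw":0},{"jaw":0.6,"tx":0.0026,"ty":-0.036,"tz":0.003,"yaw":0},{"jaw":0.6,"tx":0.0026,"ty":-0.036,"tz":0.003,"yaw":0},{"jaw":0.6,"tx":0.0026,"ty":-0.036,"tz":0.003,"yaw":0},{"jaw":0.6,"tx":0,"ty":-0.036,"tz":0.003,"yaw":0},{"jaw":0.6,"tx":0,"ty":0,"tz":0,"yaw":0}]'
python3 - <<'E'
from h import *
p=camera_params("wrist");im=snapshot("wrist")[:,:,::-1]
np.savez("w10.npz",**p);cv2.imwrite("pics/w10.png",im)
print(state()["tool_pos"],state()["orientation"],state()["joint_positions"])
E
```

```text
clock: 17.65
tool_pos: [0.4439, -0.0006, 0.2675]
orientation: [179.6, 0.9, -179.9]
wrist_force: [-0.5, 0.8, 0.6]
finger_gap: 0.0514
[0.44409772 0.0009043  0.26776353] [ 179.5824253     0.88371231 -179.7952514 ] [ 42.46859225   5.17385794 -52.20645683 117.53285256   4.48324539
  58.4272867   78.29756733]
```

View pics/w10.png

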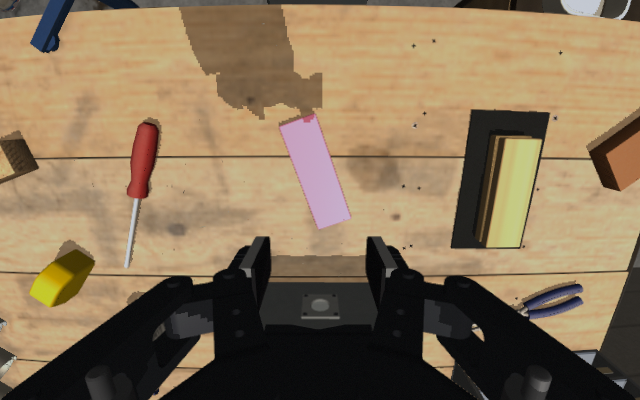

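Clear view: screwdriver tip at (127,266), handle end at (148,123), hole at (320,304) and pile at (508,190). I'll crop and measure.

Run:
```python
from h import *
i=cv2.imread('pics/w10.png')
a=cv2.resize(i[110:275,100:180],None,fx=3.5,fy=3.5,interpolation=cv2.INTER_CUBIC);b=cv2.resize(i[270:335,265:375],None,fx=4.5,fy=4.5,interpolation=cv2.INTER_CUBIC)
o=np.zeros((max(a.shape[0],b.shape[0]),a.shape[1]+b.shape[1],3),np.uint8);o[:a.shape[0],:a.shape[1]]=a;o[:b.shape[0],a.shape[1]:]=b
cv2.imwrite('pics/w10a.png',o);print(a.shape,b.shape)
p=dict(np.load('w10.npz'));print(onz(p,(320,304),.065))
h=cv2.cvtColor(i,cv2.COLOR_BGR2HSV);m=cv2.inRange(h,(0,120,60),(8,255,255))|cv2.inRange(h,(172,120,60),(180,255,255));m[:,:110]=0;m[:,170:]=0
m[215:]=0
ys,xs=np.nonzero(m);P=np.array([onz(p,(x,y),.016)[:2] for x,y in zip(xs,ys)]);c=P.mean(0);_,_,v=np.linalg.svd(P-c);d=v[0]*np.sign(v[0,0]);t=(P-c)@d
print('handle',c,d,np.degrees(np.arctan2(d[1],d[0])),t.min(),t.max())
T=onz(p,(127,266),.011);print('tip',T)
```

```text
(578, 280, 3) (292, 495, 3)
[0.60907046 0.00475243 0.065     ]
handle [ 0.42612697 -0.23029624] [ 0.94545241 -0.32576024] -19.01164007236173 -0.05131786024170644 0.05465621709012925
tip [ 0.58507852 -0.28430656  0.011     ]
```

View pics/w10a.png

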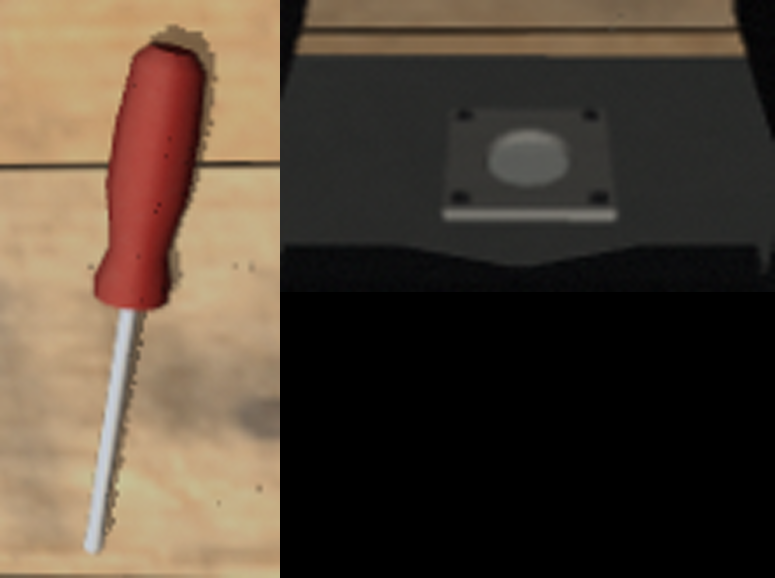

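```bash
python3 -c "
from h import *
plan(.433,-.2345,.13,161,7)"
```

```text
0: tx 0.0017 ty -0.0336 tz 0.0197 yaw 0.0479
1: tx 0.0001 ty -0.0337 tz 0.0197 yaw 0.0479
2: tx -0.0015 ty -0.0336 tz 0.0197 yaw 0.0479
3: tx -0.0031 ty -0.0335 tz 0.0197 yaw 0.0479
4: tx -0.0047 ty -0.0333 tz 0.0197 yaw 0.0479
5: tx -0.0063 ty -0.0331 tz 0.0197 yaw 0.0479
6: tx -0.0079 ty -0.0327 tz 0.0197 yaw 0.0479
```

```bash
python3 -m jog '[{"jaw":0.7,"tx":0.0017,"ty":-0.0335,"tz":0.01,"yaw":0.048},{"jaw":0.7,"tx":0,"ty":-0.0335,"tz":0.01,"yaw":0.048},{"jaw":0.7,"tx":-0.0015,"ty":-0.0335,"tz":0.015,"yaw":0.048},{"jaw":0.7,"tx":-0.003,"ty":-0.0335,"tz":0.02,"yaw":0.048},{"jaw":0.7,"tx":-0.0045,"ty":-0.0335,"tz":0.025,"yaw":0.048},{"jaw":0.7,"tx":-0.006,"ty":-0.033,"tz":0.025,"yaw":0.048},{"jaw":0.7,"tx":-0.008,"ty":-0.033,"tz":0.02,"yaw":0.048},{"jaw":0.7,"tx":0,"ty":0,"tz":0,"yaw":0}]'
python3 - <<'E'
from h import *
s=state();p=camera_params("wrist");im=snapshot("wrist")[:,:,::-1]
np.savez("w11.npz",**p);cv2.imwrite("pics/w11.png",im)
print(s["tool_pos"],s["orientation"],s["joint_positions"])
plan(.433,-.2345,.05,161,4)
E
```

```text
clock: 18.7
tool_pos: [0.4327, -0.243, 0.1321]
orientation: [179.2, 0.6, 160.0]
wrist_force: [-0.2, 0.6, -0.1]
finger_gap: 0.0597
[ 0.4326697  -0.24297198  0.13207202] [179.18012663   0.58775191 160.03570296] [ 53.29652429  20.47091753 -36.19377997 119.59922604  16.05677331
  44.15864458  77.36123723]
0: tx 0.0007 ty 0.0017 tz 0.0207 yaw -0.0037
1: tx 0.0007 ty 0.0017 tz 0.0207 yaw -0.0037
2: tx 0.0006 ty 0.0017 tz 0.0207 yaw -0.0037
3: tx 0.0006 ty 0.0017 tz 0.0207 yaw -0.0037
```

View pics/w11.png

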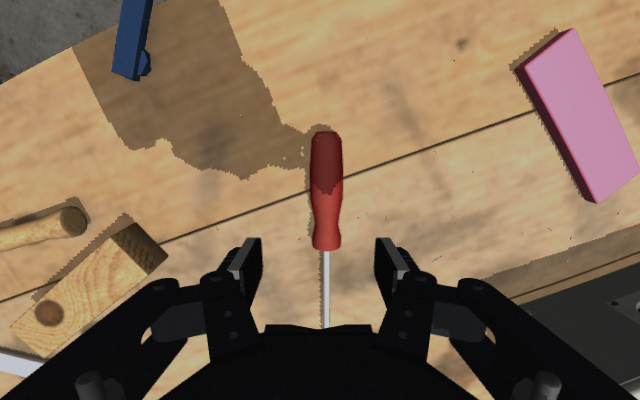

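Run:
```python
from h import *
i=cv2.imread('pics/w11.png');p=dict(np.load('w11.npz'))
h=cv2.cvtColor(i,cv2.COLOR_BGR2HSV);m=cv2.inRange(h,(0,120,40),(8,255,255))|cv2.inRange(h,(172,120,40),(180,255,255));m[:,:300]=0;m[:,350:]=0;m[255:]=0
ys,xs=np.nonzero(m);P=np.array([onz(p,(x,y),.016)[:2] for x,y in zip(xs,ys)]);c=P.mean(0);_,_,v=np.linalg.svd(P-c);d=v[0]*np.sign(v[0,0]);t=(P-c)@d
mid=c+d*(t.min()+t.max())/2
print('handle mid',mid,np.degrees(np.arctan2(d[1],d[0])),np.ptp(t))
g=mid+.007*d;print(g)
plan(g[0],g[1],.05,161,4)
```

```text
handle mid [ 0.42830355 -0.23165042] -19.328749842045177 0.10339893345323953
[ 0.434909   -0.23396734]
0: tx 0.0003 ty 0.0020 tz 0.0207 yaw -0.0037
1: tx 0.0003 ty 0.0020 tz 0.0207 yaw -0.0037
2: tx 0.0002 ty 0.0020 tz 0.0207 yaw -0.0037
3: tx 0.0002 ty 0.0020 tz 0.0207 yaw -0.0037
```

```bash
python3 -m jog '[{"jaw":0.7,"tx":0.0003,"ty":0.002,"tz":0.022,"yaw":-0.004},{"jaw":0.7,"tx":0.0003,"ty":0.002,"tz":0.022,"yaw":-0.004},{"jaw":0.7,"tx":0.0003,"ty":0.002,"tz":0.022,"yaw":-0.004},{"jaw":0.7,"tx":0.0002,"ty":0.002,"tz":0.016,"yaw":-0.004},{"jaw":0.7,"tx":0,"ty":0,"tz":0.006,"yaw":0},{"jaw":0.7,"tx":0,"ty":0,"tz":0,"yaw":0},{"jaw":0.7,"tx":0,"ty":0,"tz":0,"yaw":0},{"jaw":0.7,"tx":0,"ty":0,"tz":0,"yaw":0}]'
python3 -c "
from h import *
print(state()['orientation'])
plan(.434,-.234,.029,160.8,2)"
```

```text
clock: 19.75
tool_pos: [0.4387, -0.2314, 0.0444]
orientation: [179.2, 0.9, 161.3]
wrist_force: [0.0, -0.0, 0.2]
finger_gap: 0.06
[179.15784617   0.91452225 161.26271411]
0: tx 0.0018 ty -0.0020 tz 0.0077 yaw 0.0040
1: tx 0.0018 ty -0.0020 tz 0.0077 yaw 0.0040
```

```bash
python3 -m jog '[{"jaw":0.7,"tx":0.0018,"ty":-0.002,"tz":0.007,"yaw":0.004},{"jaw":0.7,"tx":0.0018,"ty":-0.001,"tz":0.007,"yaw":0},{"jaw":0.7,"tx":0,"ty":0,"tz":0.002,"yaw":0},{"jaw":0.1,"tx":0,"ty":0,"tz":0,"yaw":0},{"jaw":0.1,"tx":0,"ty":0,"tz":0,"yaw":0},{"jaw":0.1,"tx":0,"ty":0,"tz":0,"yaw":0},{"jaw":0.1,"tx":0,"ty":0,"tz":0,"yaw":0},{"jaw":0.1,"tx":0,"ty":0,"tz":0,"yaw":0}]' 80
python3 -c "
from h import *
print(state())"
```

```text
clock: 20.75
tool_pos: [0.4345, -0.2334, 0.028]
orientation: [179.2, 1.0, 161.0]
wrist_force: [-0.0, 0.0, -0.5]
finger_gap: 0.025
{'clock': 20.75, 'joint_positions': array([ 46.29306794,  29.88870265, -29.95492672, 123.38214915,
        26.3626774 ,  31.92479077,  68.1615051 ]), 'dq': array([-0.00834313, -0.08284059, -0.03650145, -0.06963133, -0.04067617,
       -0.14389499, -0.0192061 ]), 'effort': array([-9.09337046e-03, -8.02612209e+01, -8.64494115e+00, -2.55184901e+01,
       -1.50954042e-02, -1.23062222e-01, -2.54003071e-04]), 'tool_pos': array([ 0.43447451, -0.23344989,  0.02798593]), 'orientation': array([179.18736334,   0.95615478, 160.98856481]), 'wrist_force': array([-0.02035177,  0.03047739, -0.51550739]), 'ft_torque': array([ 0.01559336,  0.04621712, -0.00064975]), 'finger_gap': 0.024964477506219288}
```

```bash
python3 -c "
from h import *
plan(.432,.005,.10,180,7)"
```

```text
0: tx 0.0114 ty 0.0321 tz -0.0103 yaw -0.0474
1: tx 0.0099 ty 0.0326 tz -0.0103 yaw -0.0474
2: tx 0.0083 ty 0.0330 tz -0.0103 yaw -0.0474
3: tx 0.0068 ty 0.0334 tz -0.0103 yaw -0.0474
4: tx 0.0052 ty 0.0337 tz -0.0103 yaw -0.0474
5: tx 0.0036 ty 0.0339 tz -0.0103 yaw -0.0474
6: tx 0.0020 ty 0.0340 tz -0.0103 yaw -0.0474
```

```bash
python3 -m jog '[{"jaw":0.1,"tx":0,"ty":0,"tz":-0.035,"yaw":0},{"jaw":0.1,"tx":0.0115,"ty":0.032,"tz":-0.03,"yaw":-0.047},{"jaw":0.1,"tx":0.01,"ty":0.0325,"tz":-0.007,"yaw":-0.047},{"jaw":0.1,"tx":0.0085,"ty":0.033,"tz":0,"yaw":-0.047},{"jaw":0.1,"tx":0.007,"ty":0.0335,"tz":0,"yaw":-0.047},{"jaw":0.1,"tx":0.005,"ty":0.0335,"tz":0,"yaw":-0.047},{"jaw":0.1,"tx":0.0035,"ty":0.034,"tz":0,"yaw":-0.047},{"jaw":0.1,"tx":0.002,"ty":0.034,"tz":0,"yaw":-0.047}]'
python3 -c "
from h import *
print(state()['joint_positions'])
plan(.432,.005,.082,180,2)"
```

```text
clock: 21.75
tool_pos: [0.4273, 0.0131, 0.1013]
orientation: [179.5, 1.1, -179.5]
wrist_force: [0.8, 0.1, -1.0]
finger_gap: 0.0247
[ 29.66110941  19.35026017 -44.97545607 129.00947042  22.00286363
  37.88755464  59.4687735 ]
0: tx -0.0023 ty -0.0041 tz 0.0097 yaw 0.0045
1: tx -0.0023 ty -0.0041 tz 0.0097 yaw 0.0045
```

```bash
python3 -m jog '[{"jaw":0.1,"tx":-0.002,"ty":-0.004,"tz":0.009,"yaw":0.004},{"jaw":0.1,"tx":-0.002,"ty":-0.004,"tz":0.009,"yaw":0.004},{"jaw":0.1,"tx":0,"ty":0,"tz":0,"yaw":0},{"jaw":0.1,"tx":0,"ty":0,"tz":0,"yaw":0},{"jaw":0.1,"tx":0,"ty":0,"tz":0,"yaw":0},{"jaw":0.1,"tx":0,"ty":0,"tz":0,"yaw":0},{"jaw":0.1,"tx":0,"ty":0,"tz":0,"yaw":0},{"jaw":0.1,"tx":0,"ty":0,"tz":0,"yaw":0}]'
python3 - <<'E'
from h import *
for n in("scene","top","wrist"):
    im=snapshot(n)[:,:,::-1];cv2.imwrite(f"pics/{n}12.png",im)
s=cv2.imread("pics/scene12.png");cv2.imwrite("pics/s12a.png",cv2.resize(s[160:260,270:400],None,fx=6,fy=6,interpolation=cv2.INTER_CUBIC))
s=state();print(s['tool_pos'],s['orientation'])
plan(.432,.005,.082,180,1)
q=camera_params('scene');t=np.array(s['tool_pos'])
print(proj(q,t+[.1585,-.001,-.017]),proj(q,[.608,.005,.065]))
E
```

```text
clock: 22.75
tool_pos: [0.4308, 0.0063, 0.0815]
orientation: [179.5, 1.0, -179.8]
wrist_force: [0.6, 1.6, -0.2]
finger_gap: 0.0247
[0.43076775 0.00639973 0.08141248] [ 179.45656676    1.03460092 -179.79233369]
0: tx -0.0012 ty -0.0014 tz -0.0006 yaw 0.0036
[325.10458587 205.68351655] [320.94587355 203.28277526]
```

View pics/s12a.png

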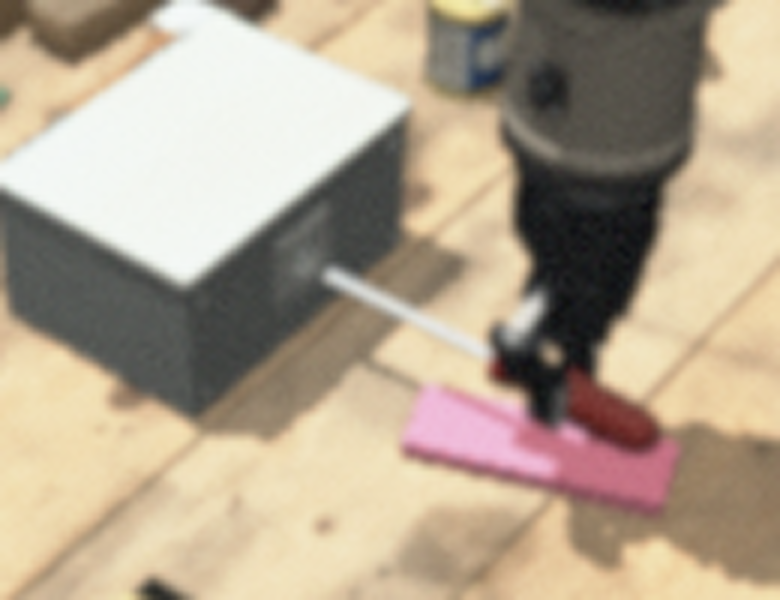

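View pics/wrist12.png

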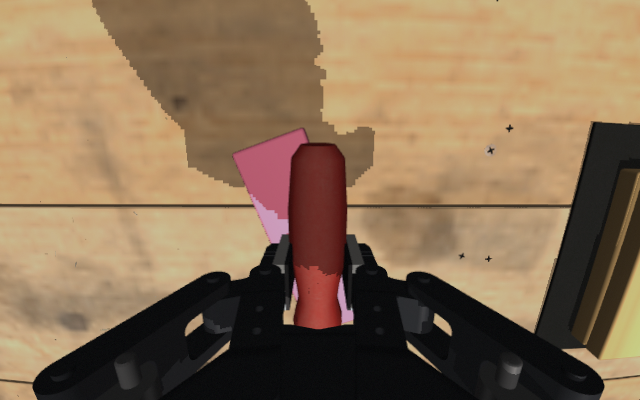

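View pics/top12.png

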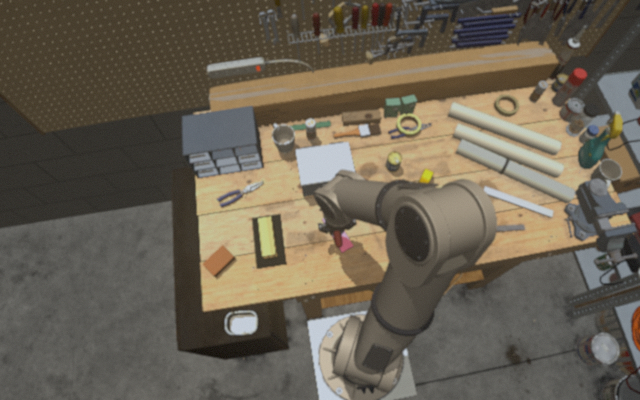

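```bash
python3 -m jog '[{"jaw":0.1,"tx":-0.008,"ty":-0.0005,"tz":0,"yaw":0},{"jaw":0.1,"tx":-0.008,"ty":0,"tz":0,"yaw":0},{"jaw":0.1,"tx":-0.008,"ty":0,"tz":0,"yaw":0},{"jaw":0.1,"tx":-0.008,"ty":0,"tz":0,"yaw":0},{"jaw":0.1,"tx":-0.008,"ty":0,"tz":0,"yaw":0},{"jaw":0.1,"tx":0,"ty":0,"tz":0,"yaw":0},{"jaw":0.1,"tx":0,"ty":0,"tz":0,"yaw":0},{"jaw":0.1,"tx":0,"ty":0,"tz":0,"yaw":0}]' 100
python3 - <<'E'
from h import *
im=snapshot("scene")[:,:,::-1]
cv2.imwrite("pics/s13a.png",cv2.resize(im[160:260,270:400],None,fx=6,fy=6,interpolation=cv2.INTER_CUBIC))
s=state();print(s['tool_pos'],s['orientation'],s['wrist_force'],s['ft_torque'])
E
```

```text
clock: 23.9
tool_pos: [0.4739, 0.0062, 0.082]
orientation: [179.4, 1.0, -179.8]
wrist_force: [0.2, 0.7, -0.7]
finger_gap: 0.0242
[0.47391062 0.00617628 0.08202223] [ 179.43762179    1.02778687 -179.78711268] [-3.72198190e-04 -7.55667053e-01 -7.18739541e-01] [-0.03679089  0.03559401 -0.03184404]
```

View pics/s13a.png

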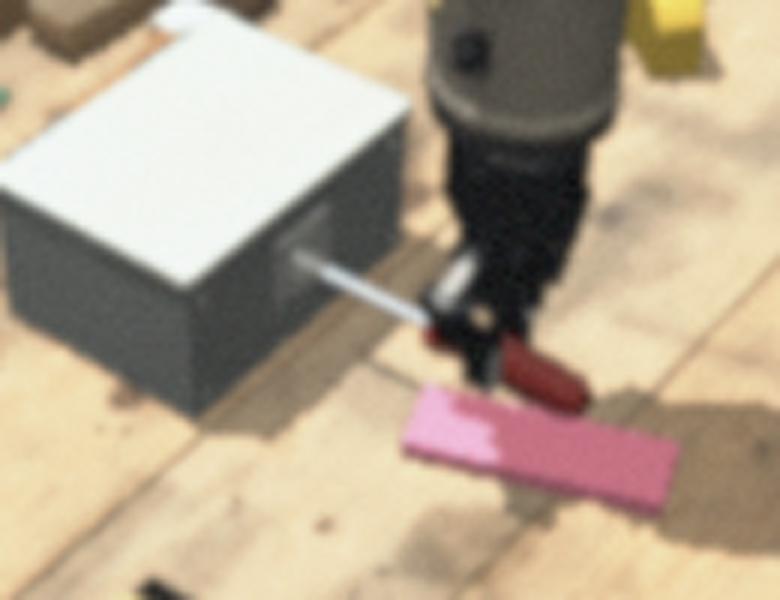

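The blade is in the hole with no side force. I'm pushing on.

```bash
python3 -m jog '[{"jaw":0.1,"tx":-0.003,"ty":0,"tz":0,"yaw":0},{"jaw":0.1,"tx":-0.003,"ty":0,"tz":0,"yaw":0},{"jaw":0.1,"tx":-0.003,"ty":0,"tz":0,"yaw":0},{"jaw":0.1,"tx":-0.002,"ty":0,"tz":0,"yaw":0},{"jaw":0.1,"tx":-0.002,"ty":0,"tz":0,"yaw":0},{"jaw":0.1,"tx":0,"ty":0,"tz":0,"yaw":0},{"jaw":0.1,"tx":0,"ty":0,"tz":0,"yaw":0},{"jaw":0.1,"tx":0,"ty":0,"tz":0,"yaw":0}]'
python3 - <<'E'
from h import *
im=snapshot("scene")[:,:,::-1]
cv2.imwrite("pics/s14a.png",cv2.resize(im[160:260,270:400],None,fx=6,fy=6,interpolation=cv2.INTER_CUBIC))
s=state();print(s['tool_pos'],s['orientation'],s['wrist_force'],s['ft_torque'])
E
```

```text
clock: 24.95
tool_pos: [0.4845, 0.006, 0.081]
orientation: [179.5, 0.6, -179.7]
wrist_force: [-5.2, 0.4, 0.3]
finger_gap: 0.0243
[0.48450611 0.00599077 0.08102347] [ 179.51388617    0.64410249 -179.74845408] [-5.46741088  1.48076118  0.89216361] [0.09746055 0.96264282 0.0554336 ]
```

View pics/s14a.png

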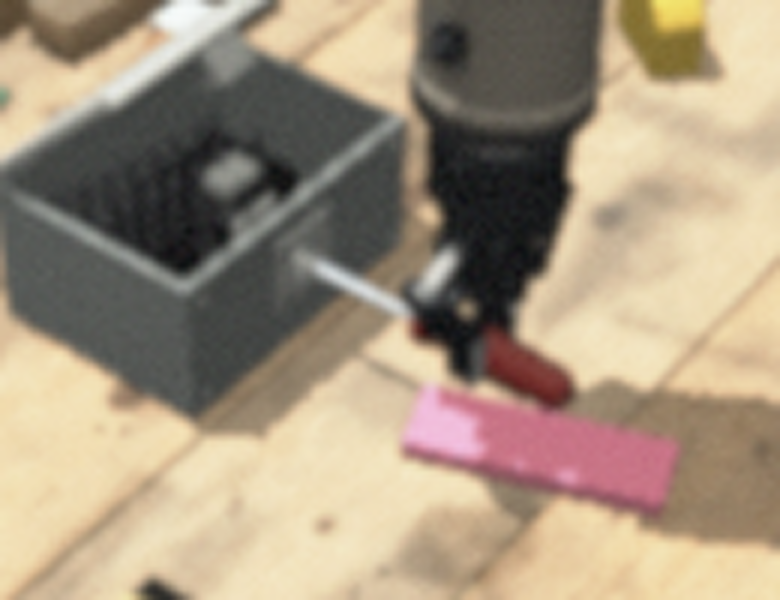

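The lid has sprung open, with 5 N on the blade. I'm drawing straight back out.

```bash
python3 -m jog '[{"jaw":0.1,"tx":0.008,"ty":0,"tz":0,"yaw":0},{"jaw":0.1,"tx":0.009,"ty":0,"tz":0,"yaw":0},{"jaw":0.1,"tx":0.009,"ty":0,"tz":0,"yaw":0},{"jaw":0.1,"tx":0.009,"ty":0,"tz":0,"yaw":0},{"jaw":0.1,"tx":0.009,"ty":0,"tz":0,"yaw":0},{"jaw":0.1,"tx":0.008,"ty":0,"tz":0,"yaw":0},{"jaw":0.1,"tx":0.004,"ty":0,"tz":0,"yaw":0},{"jaw":0.1,"tx":0,"ty":0,"tz":0,"yaw":0}]'
python3 - <<'E'
from h import *
im=snapshot("scene")[:,:,::-1]
cv2.imwrite("pics/s15a.png",cv2.resize(im[150:260,250:400],None,fx=5,fy=5,interpolation=cv2.INTER_CUBIC))
s=state();print(s['tool_pos'],s['orientation'],s['wrist_force'])
plan(.434,-.234,.07,161,8)
E
```

```text
clock: 26.0
tool_pos: [0.4256, 0.0057, 0.0808]
orientation: [179.5, 0.8, -179.8]
wrist_force: [-0.8, -0.7, -1.2]
finger_gap: 0.0241
[0.42576806 0.00574272 0.08080974] [ 179.50649438    0.79845915 -179.75788817] [ 0.0317426  -0.29394046 -0.66884092]
0: tx -0.0009 ty -0.0300 tz 0.0014 yaw 0.0420
1: tx -0.0022 ty -0.0299 tz 0.0014 yaw 0.0420
2: tx -0.0034 ty -0.0298 tz 0.0014 yaw 0.0420
3: tx -0.0047 ty -0.0296 tz 0.0014 yaw 0.0420
4: tx -0.0059 ty -0.0294 tz 0.0014 yaw 0.0420
5: tx -0.0071 ty -0.0291 tz 0.0014 yaw 0.0420
6: tx -0.0083 ty -0.0288 tz 0.0014 yaw 0.0420
7: tx -0.0095 ty -0.0284 tz 0.0014 yaw 0.0420
```

View pics/s15a.png

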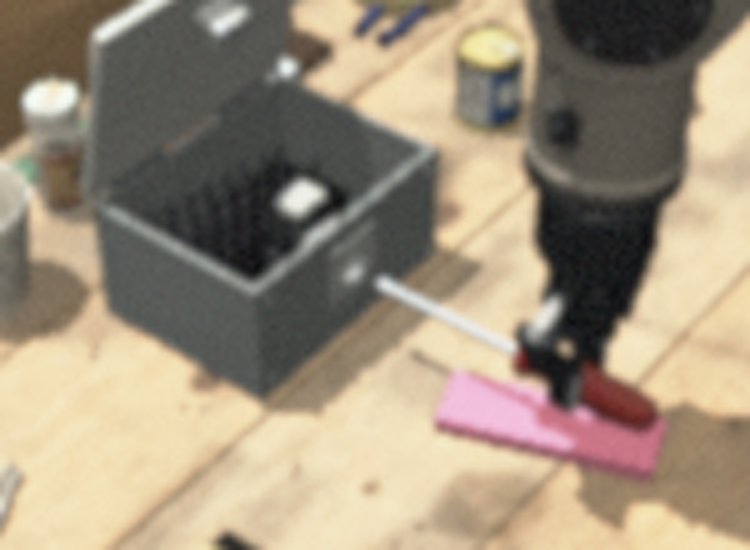

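Lid fully up and the blade is out. I'm taking the screwdriver back to its spot.

```bash
python3 -m jog '[{"jaw":0.1,"tx":-0.001,"ty":-0.03,"tz":0,"yaw":0.042},{"jaw":0.1,"tx":-0.002,"ty":-0.03,"tz":0,"yaw":0.042},{"jaw":0.1,"tx":-0.0035,"ty":-0.03,"tz":0,"yaw":0.042},{"jaw":0.1,"tx":-0.0045,"ty":-0.03,"tz":0,"yaw":0.042},{"jaw":0.1,"tx":-0.006,"ty":-0.029,"tz":0,"yaw":0.042},{"jaw":0.1,"tx":-0.007,"ty":-0.029,"tz":0,"yaw":0.042},{"jaw":0.1,"tx":-0.0085,"ty":-0.029,"tz":0,"yaw":0.042},{"jaw":0.1,"tx":-0.0095,"ty":-0.0285,"tz":0.005,"yaw":0.042}]'
python3 -c "
from h import *
plan(.434,-.234,.029,161,4)"
```

```text
clock: 27.05
tool_pos: [0.4372, -0.2404, 0.074]
orientation: [179.1, 0.8, 160.6]
wrist_force: [-0.4, 0.4, -0.8]
finger_gap: 0.0242
0: tx 0.0013 ty 0.0013 tz 0.0112 yaw -0.0017
1: tx 0.0013 ty 0.0013 tz 0.0112 yaw -0.0017
2: tx 0.0013 ty 0.0013 tz 0.0112 yaw -0.0017
3: tx 0.0013 ty 0.0013 tz 0.0112 yaw -0.0017
```

```bash
python3 -m jog '[{"jaw":0.1,"tx":0.001,"ty":0.001,"tz":0.014,"yaw":0},{"jaw":0.1,"tx":0.001,"ty":0.001,"tz":0.013,"yaw":0},{"jaw":0.1,"tx":0,"ty":0,"tz":0.009,"yaw":0},{"jaw":0.1,"tx":0,"ty":0,"tz":0.005,"yaw":0},{"jaw":0.1,"tx":0,"ty":0,"tz":0,"yaw":0},{"jaw":0.1,"tx":0,"ty":0,"tz":0,"yaw":0},{"jaw":0.1,"tx":0,"ty":0,"tz":0,"yaw":0},{"jaw":0.1,"tx":0,"ty":0,"tz":0,"yaw":0}]'
```

```text
clock: 28.05
tool_pos: [0.4372, -0.238, 0.0301]
orientation: [179.1, 0.7, 160.6]
wrist_force: [0.3, -0.1, -1.1]
finger_gap: 0.0246
```

```bash
python3 -m jog '[{"jaw":0.1,"tx":0,"ty":0,"tz":0.0015,"yaw":0},{"jaw":0.1,"tx":0,"ty":0,"tz":0,"yaw":0},{"jaw":0.35,"tx":0,"ty":0,"tz":0,"yaw":0},{"jaw":0.5,"tx":0,"ty":0,"tz":0,"yaw":0},{"jaw":0.7,"tx":0,"ty":0,"tz":0,"yaw":0},{"jaw":0.7,"tx":0,"ty":0,"tz":-0.01,"yaw":0},{"jaw":0.7,"tx":0,"ty":0,"tz":-0.04,"yaw":0},{"jaw":0.7,"tx":0,"ty":0,"tz":-0.05,"yaw":0}]'
python3 -m jog '[{"jaw":0.7,"tx":0,"ty":0,"tz":-0.05,"yaw":0},{"jaw":0.7,"tx":0,"ty":0,"tz":-0.05,"yaw":0},{"jaw":0.7,"tx":0,"ty":0,"tz":-0.04,"yaw":0},{"jaw":0.7,"tx":0,"ty":-0.03,"tz":-0.02,"yaw":0},{"jaw":0.7,"tx":0,"ty":-0.03,"tz":0,"yaw":0},{"jaw":0.7,"tx":0,"ty":0,"tz":0,"yaw":0},{"jaw":0.7,"tx":0,"ty":0,"tz":0,"yaw":0},{"jaw":0.7,"tx":0,"ty":0,"tz":0,"yaw":0}]'
python3 - <<'E'
from h import *
for n in("scene","wrist","top"):
    cv2.imwrite(f"pics/{n}16.png",snapshot(n)[:,:,::-1])
print(state()['dq'])
E
```

```text
clock: 29.05
tool_pos: [0.4342, -0.2378, 0.1296]
orientation: [179.0, 0.4, 160.6]
wrist_force: [0.3, -0.4, 0.0]
finger_gap: 0.0599
clock: 30.05
tool_pos: [0.4121, -0.2952, 0.3027]
orientation: [179.2, 0.9, 160.9]
wrist_force: [0.0, -0.2, 0.4]
finger_gap: 0.06
[ 0.08157585  0.11091748  0.20391014 -0.03622128 -0.00335696  0.04424007
 -0.01392722]
```

View pics/scene16.png

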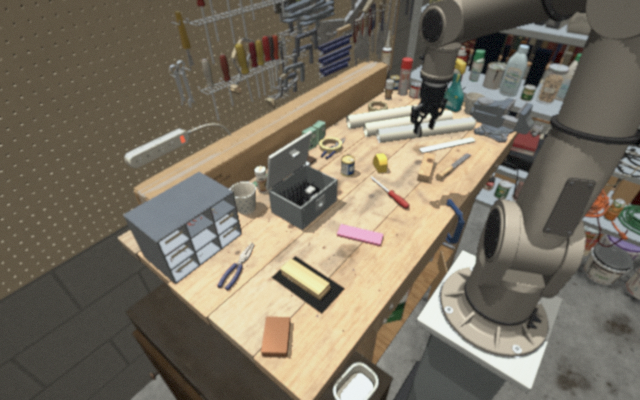

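View pics/wrist16.png

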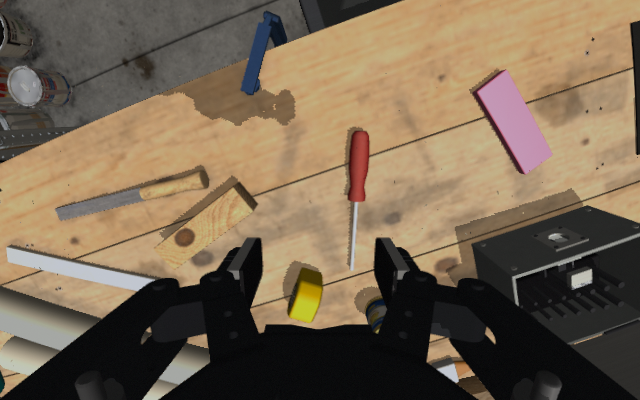

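View pics/top16.png

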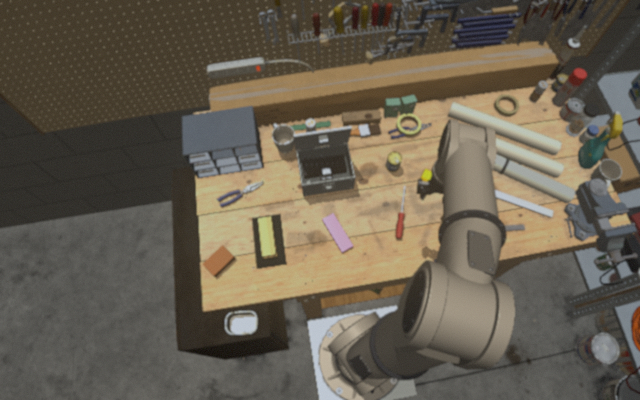

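The pictures show:
- the lid upright (scene 290,155)
- the pile square on the mat (scene 305,280; top 268,238)
- the screwdriver on the bench (top 401,215)
- the bystanders where they were

I'm handing in.

```bash
python3 -c "
from plant import *
print(hand_in())"
```

```text
the job is handed in; nothing more can be done
None
```

The job is done and handed in at about 30 s of the 72 s allowed; `hand_in` gives no verdict.

- **Boards:** I moved both plywood boards one at a time from the lid onto the mat. The wrist camera put their centres about 1.5 mm apart and parallel within about 0.3°, with the pile about 7 mm from the mat's centre.
- **Catch and lid:** I pushed the screwdriver's blade straight through the hole until the wrist read about 5 N, and the lid sprang open. In the last pictures it stands upright; I judged this by eye and did not measure the angle.
- **Screwdriver:** It went back down on the bench, close to where it first lay, and the gripper is clear of it.
- **Bystanders:** The tape measure, tin, pliers and sanding block look unmoved in the last pictures; I did not measure them. The pink board was not touched.

The hole's sideways position came out between 1 and 8 mm from different views. I used 5 mm from the closest view, and the blade went in without catching. No check failed.

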